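Load the earbud-case test tray and slide it onto the tester's presence switch

TASK

Put the white earbud case in the tray's pocket one (one dot), then the blue one in pocket two (two dots). Carry the loaded tray level by its middle handle, set it down on the tester's blue apron with its nose towards the arch and let go; then take hold of it by its end tab and slide it under the arch fully home against the stops, so that its nose presses the switch lever, and let go. Leave the yellow case, the phone and the screwdriver where they are.

Things in the scene. Friction and masses are not known exactly. Their poses are not given: they have to be found in the camera images.
- white_case_c (a point): White earbud charging case, a rounded box 50 x 40 mm and 28 mm high, lying on the bench; this point is its centre (14 mm above its underside), x along its 50 mm length, z up; about 50 g, hard plastic. It starts in any of three places
- blue_case_c (a point): Blue earbud charging case, a rounded box 50 x 40 mm and 28 mm high, lying on the bench; this point is its centre (14 mm above its underside), x along its 50 mm length, z up; about 50 g, hard plastic. It starts in any of three places
- yellow_case_c (a point): Yellow earbud charging case, a rounded box 50 x 40 mm and 28 mm high, lying on the bench; this point is its centre (14 mm above its underside), x along its 50 mm length, z up; about 50 g, hard plastic. Not wanted: leave it alone
- tray_handle (a point): Grip point on the tray's middle handle, 50 mm above the tray's underside. The tray is a black block 165 (x) x 80 (y) x 14 mm; this frame is the tray's: x towards its nose, z up. The handle is an upright orange fin, 30 mm along x, 12 mm thick along y, its top 62 mm above the underside, at the middle of the tray: pinch it across y. Empty tray about 220 g, standing loose on the bench
- tray_tab (a point): Grip point on the tray's orange end tab, 35 mm above the tray's underside and 97 mm from the handle towards the tail (-x of the tray). The tab is upright, 10 mm thick along y, from the tray's tail 82.5 mm to 109.5 mm behind the handle, its top 45 mm above the underside; frame as the tray's
- pocket1 (a point): Centre of the floor of pocket one, near the tray's nose (46 mm ahead of the handle), marked by one yellow dot on each side. Pockets are 60 mm along the tray's x and 50 mm along y, 9 mm deep, floor 5 mm above the tray's underside; a case lies in it with its 50 mm length along the tray's x. Frame as the tray's
- pocket2 (a point): Centre of the floor of pocket two, 46 mm behind the handle, between handle and tab, marked by two yellow dots on each side; otherwise like pocket one
- tester: Tester fixed to the bench. Origin at bench level below the middle of the tray's home place; x the way in (towards the stops), z up. Grey base plate 12 mm thick, from x = -185 to +130 mm, 140 mm wide. Two aluminium rails, 10 mm high, leave an 86 mm gap from x = -15 to +90; ahead of that they flare, from a gap of about 115 mm at the mouth (x = -53)
- arch (a point): Middle of the underside of the tester's white arch, 86 mm above the bench. The arch spans x = -15 to +15 mm of the tester, its top 126 mm above the bench, on two posts 14 mm wide at y = +/-62 mm. The handle passes below it, a hand on the handle does not. Axes as the tester's
- home (a point): Point on top of the tester's plate below the arch, where the middle of the tray's underside is when home: its nose then meets two stops 82.5 mm further in, and its tab's grip point is 97 mm back, ahead of the arch. Axes as the tester's
- apron (a point): Point on top of the tester's plate (12 mm above the bench) at x = -105 mm of the tester: the middle of the place to set the tray down, marked blue, ahead of the arch. With the handle above it the nose is 22 mm short of the tester's origin. Axes as the tester's
- switch_lever (a joint): Yellow limit-switch lever with a red roller, behind the arch; hinge upright, at x = 108, y = 34 mm of the tester. 0 rad free, about 0.41 rad when the tray is home, 0.6 at most. Light return spring (about 0.5 N at the roller when home, too weak to push the tray back); it starts to move when the tray is about 17 mm short of home
- lever_roller (a point): Centre of the lever's roller (10 mm wide and 10 mm high), 20 mm above the bench; when free at x = 70, y = -2 mm of the tester
- phone_c (a point): Centre of a dark phone, 147 x 71 x 8 mm, lying on the bench: leave alone
- screwdriver_grip (a point): Handle of a red screwdriver 150 mm long lying on the bench: leave alone
Not all that is in view belongs to the job. Leave any pink or turquoise look-alike of the part that bears tray_handle alone.

How it is judged:
On the way, in this order (a step that is already met when the one before it is completed fails the run):
1. the white case lies in pocket one, let go (horizontal distance between white_case_c and pocket1 below 0.009 m and z of white_case_c in the frame of pocket1 between 0.011 and 0.018 m and contact force between the fingers and white_case below 0.1 N), for 0.2 s.
2. the blue case lies in pocket two, let go, the white one still in pocket one (horizontal distance between white_case_c and pocket1 below 0.009 m and z of white_case_c in the frame of pocket1 between 0.011 and 0.018 m and horizontal distance between blue_case_c and pocket2 below 0.009 m and z of blue_case_c in the frame of pocket2 between 0.011 and 0.018 m and contact force between the fingers and blue_case below 0.1 N), for 0.2 s.
3. the loaded tray stands on the tester's apron, nose to the arch, let go, the lever still free (z of tray_handle in the frame of tester between 0.057 and 0.067 m and angle between tray_handle's own z axis and vertical below 0.06 rad and horizontal distance between white_case_c and pocket1 below 0.009 m and z of white_case_c in the frame of pocket1 between 0.011 and 0.018 m and horizontal distance between blue_case_c and pocket2 below 0.009 m and z of blue_case_c in the frame of pocket2 between 0.011 and 0.018 m and x of tray_handle in the frame of tester between -0.15 and -0.055 m and y of tray_handle in the frame of tester between -0.03 and 0.03 m and x of tray_tab in the frame of tester below -0.145 m and angle between the x axis of tray_handle and the x axis of tester, either way round below 0.3 rad and value of joint switch_lever below 0.06 rad and contact force between the fingers and tray below 0.1 N), for 0.2 s.
4. the tray is gripped by its end tab, the lever still free (contact force between the fingers and tray above 5 N and horizontal distance between the grasp point and tray_tab below 0.022 m and value of joint switch_lever below 0.06 rad), for 0.1 s.
At the end, for the whole second after the job is handed in: Tray flat in the tester, nose within 5 mm of the stops, 6 mm sideways, 0.08 rad, lever beyond 0.28 rad; white case in pocket one, blue in pocket two (within 9 mm of the centre, down on the floor); all let go and at rest (all of step 2 and z of tray_handle in the frame of tester between 0.057 and 0.067 m and angle between tray_handle's own z axis and vertical below 0.06 rad and x of tray_handle in the frame of tester between -0.005 and 0.004 m and y of tray_handle in the frame of tester between -0.006 and 0.006 m and angle between the x axis of tray_handle and the x axis of tester, either way round below 0.08 rad and x of tray_tab in the frame of tester below -0.08 m and value of joint switch_lever above 0.28 rad and linear speed of tray below 0.01 m/s and contact force between the fingers and tray below 0.1 N and contact force between the fingers and white_case below 0.1 N); the robot touches nothing.
It fails at once if the yellow case, the phone or the screwdriver is moved by more than 20 mm (distance of any of yellow_case_c, phone_c, screwdriver_grip from where it was at the start of the episode above 0.02 m).
It fails at once if the tray is tipped by more than about 25 degrees (angle between tray_handle's own z axis and vertical above 0.44 rad).
It also fails if it takes over 64 s, if anything falls off the work surface, if the arm or the gripper's body presses on something with over 40 N, if the wrist force passes 120 N, or if a joint passes its speed limit or range.

ROBOT

A 6-joint arm with a two-finger parallel gripper is mounted at the origin on the work surface. World frame = base frame: x ahead of the robot, y to its left, z up, the work surface at z = 0. Lengths are in m, angles in rad, forces in N, time in s.
With the tool pointing down it reaches from about 0.35 to 0.775 m from the base axis. Payload 5.5 kg.
Tool frame: the origin (TCP) lies on the centre line of the jaws, within the pads' length; the fingertips stand 8 mm ahead of it and the grasp point (between the pads) lies 11 mm behind it; z points along the fingers, y is the direction in which the jaws open and shut (so a half turn about z gives the same grasp; the last joint's range is limited). The gripper opens to 85 mm and grips with 20 to 120 N. Pads are 22 mm wide; open, the fingers measure 114 mm over their backs; the gripper's body (76 mm by 85 mm) begins 54 mm behind the grasp point. The pads swing forward as they close: fully open they stand 13 mm farther back than shut.
Start: joints at [1.186, 0.313, 0.046, 1.304, 0, 1.431], TCP at [0.139, 0.558, 0.239] pointing down, gripper open.
Joint ranges: [-2.76, 2.76], [-0.86, 1.69], [-1.03, 1.26], [-2.2, 2.34], [-1.47, 1.5], [-3.14, 3.14]. Speed limits (rad/s): [2.57, 2.57, 3.14, 3.14, 3.14, 3.14].

INTERFACE

Orientations are given as a unit quaternion [w, x, y, z].
In Python, from workcell import env gives the robot as it stands. The module is installed in compiled form; this text tells all that it offers.
- The arm moves only by the tool play_rows, never from a script. Its argument "steps" is a list of rows, each an object with "claw": the closure in counts, from 0 (fully open) to 255 (shut); "dp": the shift along the tool's x, y, z in m, a list of three; "angular": the turn, a rotation vector about the tool's x, y, z in degrees, a list of three. In form: [{"claw": claw, "dp": [dx, dy, dz], "angular": [wx, wy, wz]}, ...]. A call has exactly 8 rows; each row shifts and turns the commanded pose from where the row before left it, along the tool's axes as they then stand; what a row does not reach is not made up. A row lasts 1/12 s, in which the tool goes at most 41.7 mm and 7.16 degrees, less where a joint would pass 70% of its speed; a pose out of reach is approached as far as the arm can. A call is refused whole if a number of a shift passes 0.0417 or a number of a turn 7.16, either way. A call with a gripper value outside its range is refused whole. The fingers move at their own pace and stop on an object; "force" is the grip in N (left out, the last holds). Time passes only in rows, so rows that do not move let the fingers close, or fill a call up. It gives the time, the measured TCP pose, the force and the opening at its end, in the units of the state.
- env.get_state(): the state, without advancing time (a new reading comes with each control period).
- env.read_camera(name): name is "scene" or "side" or "wrist"; returns (picture, depth): 400x640x3 uint8, red, green, blue; 400x640 float32, m along the optical axis (not along the pixel's ray), 0 where there is no reading.
- env.calibration(name): a dict with "fx", "fy", "cx", "cy" (pixels), "world_from_camera" (4x4, takes a point from camera to world coordinates); the wrist camera has in their place "hand_eye" (4x4, takes a point from camera to tool coordinates, whose origin is the TCP and whose axes are the flange's). Camera axes: x right, y down, z forward; pixel columns grow to the right and rows downward; lengths in m; the calibration is good to about 2 mm. A picture is of the moment at which its call begins: read the wrist's pose just before it. calibration takes no time and is no camera call.
- env.hand_in(): hands the job in, once; it reports no verdict.
The state is a dict: "clock": time; "joint_pos": joint angles; "qvel": joint speeds; "tau": joint torques, N m; "tcp_pos": TCP position; "orientation": TCP orientation; "wrist_force": force on the tool from outside, world axes, zero at the start; "ft_torque": the same for the moment, N m; "finger_gap": finger opening in m.
Only numpy, scipy, OpenCV 4.12 (cv2) and the standard library are available. Lean on these libraries where they do the work, as an engineer would, in place of code of your own. Each camera call takes 0.05 s, during which the arm holds its last target. There are 200 camera calls.

## Working session

There is one attempt and no reset: what is moved stays moved. The work goes in short steps, Python scripts to look and compute and a tool call to move; the robot and the scene stay as the last step left them, time stands still between calls to the robot, and variables do not carry over. Pictures are saved under pics/ and viewed, about 8 in all and at most 12, crops included, and the job is handed in when it is done.

Besides the shell and the picture viewer there is one more tool, called after ">>>" as name(argument=value, ...) on one line, values as JSON. play_rows: Moves the arm, as the interface text tells. Its arguments: {"type":"object","properties":{"steps":{"type":"array","items":{"type":"object","properties":{"claw":{"type":"number"},"dp":{"type":"array","items":{"type":"number"}},"angular":{"type":"array","items":{"type":"number"}}}}},"force":{"type":"number"}},"required":["steps"]}

```bash
mkdir -p pics; ls; python3 - <<'E'
from workcell import env
import cv2,numpy as np
s=env.get_state();print(s)
for n in("scene","side"):
    p,d=env.read_camera(n);cv2.imwrite(f"pics/{n}0.png",p[:,:,::-1]);np.savez(f"{n}0.npz",p=p,d=d)
for n in("scene","side","wrist"):print(n,env.calibration(n))
E
```

```text
pics
{'clock': 0.0, 'joint_pos': array([1.18642955e+00, 3.14011543e-01, 4.49799063e-02, 1.30362840e+00,
       4.52009786e-05, 1.43123320e+00]), 'qvel': array([ 2.02218477e-03, -2.01163455e-05,  6.22744306e-04, -3.17759865e-04,
       -1.47319250e-05,  5.00340118e-04]), 'tau': array([-1.64051335e-04, -4.80620170e+01,  2.98536479e+01,  1.92919612e-02,
        1.59470223e-04,  6.96260543e-06]), 'tcp_pos': array([0.13914444, 0.55738832, 0.23840292]), 'orientation': array([-2.63160000e-04,  1.22096382e-01,  9.92517811e-01, -8.94208844e-04]), 'wrist_force': array([-0.05492006,  0.7481029 ,  0.20722845]), 'ft_torque': array([ 0.00080068,  0.04816978, -0.04911864]), 'finger_gap': 0.0856358643499621}
scene {'fx': 406.8101035383076, 'fy': 406.8101035383076, 'cx': 325.02283263902524, 'cy': 200.65709217592874, 'world_from_camera': array([[-0.87771944,  0.31051554, -0.36495025,  0.96921092],
       [ 0.4789326 ,  0.59271094, -0.64754715,  0.88265575],
       [ 0.01523656, -0.74315129, -0.66894992,  0.94984614],
       [ 0.        ,  0.        ,  0.        ,  1.        ]])}
side {'fx': 462.02706456213764, 'fy': 462.02706456213764, 'cx': 316.7552725654963, 'cy': 197.27370354836071, 'world_from_camera': array([[ 0.9359678 , -0.22970052,  0.26683691,  0.14286809],
       [-0.35207783, -0.60557785,  0.71366425, -0.88618409],
       [-0.00233853, -0.76191412, -0.64767384,  0.94859527],
       [ 0.        ,  0.        ,  0.        ,  1.        ]])}
wrist {'fx': 317.678529184039, 'fy': 317.678529184039, 'cx': 316.08034602393184, 'cy': 197.22691351407025, 'hand_eye': array([[-6.14177444e-04, -9.58949773e-01, -2.83575308e-01,
         7.20509982e-02],
       [ 9.99999623e-01, -7.63021290e-04,  4.14429174e-04,
         3.77089046e-04],
       [-6.13790759e-04, -2.83574947e-01,  9.58949880e-01,
        -1.34546233e-01],
       [ 0.00000000e+00,  0.00000000e+00,  0.00000000e+00,
         1.00000000e+00]])}
```

View pics/scene0.png

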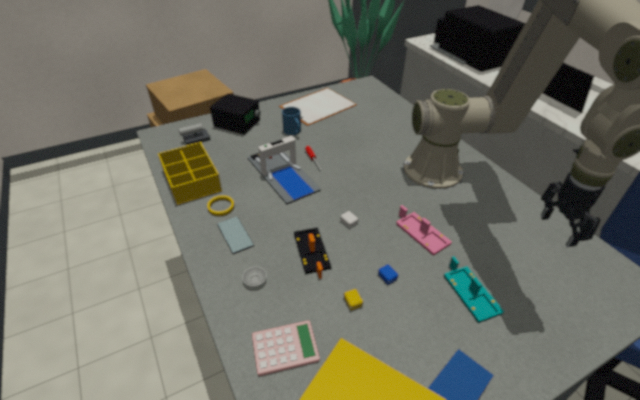

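View pics/side0.png

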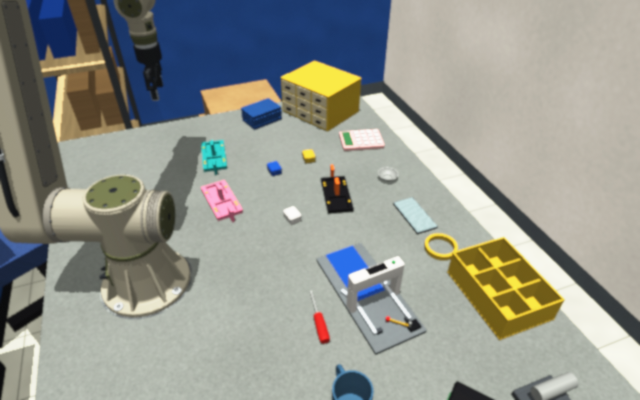

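The scene view shows the white case at (349,219), blue at (388,273) and yellow at (354,299). The black tray is at (312,250) with its tab at (319,268), and the tester is at (285,175) with its blue apron at (293,182). The side view agrees.

```bash
cat > h.py <<'E'
from workcell import env
import cv2,numpy as np
from scipy.spatial.transform import Rotation as R
def state():
    s=env.get_state();q=s['orientation'];T=np.eye(4);T[:3,:3]=R.from_quat(q[[1,2,3,0]]).as_matrix();T[:3,3]=s['tcp_pos'];return s,T
def look(n,save=None):
    s,T=state();p,d=env.read_camera(n);c=env.calibration(n)
    W=T@c['hand_eye'] if n=='wrist' else c['world_from_camera']
    if save:cv2.imwrite(save,p[:,:,::-1])
    return p,d,c,W
def pts(d,c,W):
    v,u=np.mgrid[0:400,0:640]
    P=np.stack([(u-c['cx'])/c['fx']*d,(v-c['cy'])/c['fy']*d,d],-1)
    P=P@W[:3,:3].T+W[:3,3];P[d==0]=np.nan;return P
def ray(c,W,uv,z):
    uv=np.atleast_2d(uv).astype(float);r=np.c_[(uv[:,0]-c['cx'])/c['fx'],(uv[:,1]-c['cy'])/c['fy'],np.ones(len(uv))]@W[:3,:3].T
    return W[:3,3]+r*((z-W[2,3])/r[:,2])[:,None]
def rect(xy):
    (cx,cy),(w,h),a=cv2.minAreaRect((xy*1000).astype(np.float32))
    if w<h:w,h,a=h,w,a+90
    return np.round([cx,cy,w,h,(a+90)%180-90],1)
E
python3 - <<'E'
from h import *
for n in("scene","side"):
    f=np.load(n+"0.npz");p,d=f['p'],f['d'];c=env.calibration(n);W=c['world_from_camera'];P=pts(d,c,W)
    H=cv2.cvtColor(p,cv2.COLOR_RGB2HSV);h,s,v=[H[...,i].astype(int) for i in range(3)]
    x,y,z=P[...,0],P[...,1],P[...,2]
    box=(x>.1)&(x<.85)&(y>-.5)&(y<.6)
    M=dict(white=(s<40)&(v>150)&(z>.018)&(z<.035),blue=(h>105)&(h<125)&(s>150)&(z>.018)&(z<.04),
     yellow=(h>20)&(h<32)&(s>150)&(z>.018)&(z<.04),apron=(h>105)&(h<125)&(s>150)&(z>.002)&(z<.018),
     orange=(h>5)&(h<18)&(s>150)&(z>.015)&(z<.08),black=(v<50)&(z>.006)&(z<.022),arch=(s<40)&(v>150)&(z>.1)&(z<.14),red=((h<5)|(h>175))&(s>150)&(z<.05))
    for k,m in M.items():
        m=(m&box).astype(np.uint8)
        N,L,S,C=cv2.connectedComponentsWithStats(m)
        for i in range(1,N):
            if S[i,4]>25:
                q=P[L==i];print(n,k,S[i,4],C[i].round(),rect(q[:,:2]),"z",np.percentile(q[:,2],[5,50,95]).round(3))
E
```

```text
scene white 113 [349. 217.] [433.3  93.3  46.5  38.8 -79.9] z [0.025 0.028 0.031]
scene white 776 [280. 346.] [818.3 395.3  96.8  83.4  77.4] z [0.018 0.02  0.023]
scene blue 184 [388. 273.] [452.9 340.1  45.2  36.3 -88.7] z [0.02  0.027 0.03 ]
scene yellow 65 [194. 155.] [ 787.4 -466.3   67.5   14.2   -1.4] z [0.025 0.032 0.039]
scene yellow 74 [199. 165.] [ 785.8 -394.9   68.2   21.1  -11.8] z [0.023 0.031 0.039]
scene yellow 46 [204. 175.] [ 787.7 -323.4   66.9   11.5   -4.3] z [0.029 0.035 0.039]
scene yellow 137 [206. 189.] [ 802.9 -250.5   93.4   12.5    1.8] z [0.019 0.03  0.038]
scene yellow 43 [213. 204.] [ 803.3 -175.3   84.4   40.3   64.7] z [0.018 0.02  0.023]
scene yellow 27 [230. 202.] [ 749.7 -162.5   69.4   18.2   80.5] z [0.018 0.019 0.023]
scene yellow 218 [353. 298.] [585.3 365.2  48.3  35.1  82.9] z [0.021 0.027 0.03 ]
scene apron 646 [292. 183.] [ 517.5 -168.5  180.3   80.9  -85.4] z [0.01  0.013 0.017]
scene orange 94 [311. 242.] [598.8 147.9  30.8  15.3  63.1] z [0.017 0.05  0.065]
scene orange 56 [319. 268.] [619.2 238.   34.1  16.9  55.2] z [0.017 0.042 0.047
[... 1392 characters left out ...]
.1] z [0.019 0.03  0.039]
side yellow 166 [510. 304.] [ 815.  -410.1   64.3   33.4  -46.9] z [0.019 0.03  0.039]
side apron 744 [346. 262.] [ 512.5 -144.4  116.4   83.6  -85.1] z [0.009 0.012 0.014]
side apron 199 [370. 291.] [ 523.5 -244.1   74.4   23.9    6.7] z [0.009 0.012 0.015]
side orange 79 [336. 186.] [594.6 143.8  35.7  15.7  74.6] z [0.018 0.046 0.062]
side black 306 [338. 199.] [588.8 128.2 139.2  74.   77.7] z [0.007 0.012 0.016]
side black 55 [414. 326.] [ 572.9 -375.6   25.6   17.9    9.8] z [0.017 0.019 0.021]
side arch 491 [375. 271.] [ 519.9 -269.3  137.6   33.2    4.6] z [0.12  0.125 0.127]
side red 274 [321. 328.] [ 370.3 -303.1   76.    22.8   82.6] z [0.017 0.022 0.027]
```

>>> play_rows(steps=[{"claw": 0, "dp": [-0.026, -0.016, 0], "angular": [0, 0, 0]}, {"claw": 0, "dp": [-0.026, -0.016, 0], "angular": [0, 0, 0]}, {"claw": 0, "dp": [-0.026, -0.016, 0], "angular": [0, 0, 0]}, {"claw": 0, "dp": [-0.026, -0.016, 0], "angular": [0, 0, 0]}, {"claw": 0, "dp": [-0.026, -0.016, 0], "angular": [0, 0, 0]}, {"claw": 0, "dp": [-0.026, -0.016, 0], "angular": [0, 0, 0]}, {"claw": 0, "dp": [-0.026, -0.016, 0], "angular": [0, 0, 0]}, {"claw": 0, "dp": [-0.026, -0.016, 0], "angular": [0, 0, 0]}], force=40)

```text
clock: 0.77
tcp_pos: [0.3107, 0.382, 0.239]
orientation: [-0.0, 0.122, 0.993, -0.0]
wrist_force: [0.9, 0.1, 0.6]
finger_gap: 0.0858
```

>>> play_rows(steps=[{"claw": 0, "dp": [-0.026, -0.016, 0], "angular": [0, 0, 0]}, {"claw": 0, "dp": [-0.026, -0.016, 0], "angular": [0, 0, 0]}, {"claw": 0, "dp": [-0.026, -0.016, 0], "angular": [0, 0, 0]}, {"claw": 0, "dp": [-0.026, -0.016, 0], "angular": [0, 0, 0]}, {"claw": 0, "dp": [-0.026, -0.016, 0], "angular": [0, 0, 0]}, {"claw": 0, "dp": [-0.026, -0.016, 0], "angular": [0, 0, 0]}, {"claw": 0, "dp": [-0.026, -0.016, 0], "angular": [0, 0, 0]}, {"claw": 0, "dp": [0, 0, 0], "angular": [0, 0, 0]}])

```text
clock: 1.43
tcp_pos: [0.4629, 0.2272, 0.2387]
orientation: [0.001, 0.125, 0.992, -0.001]
wrist_force: [1.5, 0.2, 0.5]
finger_gap: 0.0853
```

```bash
cat > m.py <<'E'
from h import *
def masks(p,P):
    H=cv2.cvtColor(p,cv2.COLOR_RGB2HSV);h,s,v=[H[...,i].astype(int) for i in range(3)];z=P[...,2]
    return dict(white=(s<40)&(v>120)&(z>.018)&(z<.05),blue=(h>105)&(h<125)&(s>150)&(z>.018)&(z<.05),
     yellow=(h>20)&(h<32)&(s>150)&(z>.018)&(z<.05),apron=(h>105)&(h<125)&(s>150)&(z>.002)&(z<.018),
     orange=(h>3)&(h<19)&(s>150)&(z>.015)&(z<.09),black=(v<60)&(z>.006)&(z<.03),dots=(h>20)&(h<35)&(s>120)&(z>.005)&(z<.035))
def report(n,save=None,minpx=60,want=None):
    p,d,c,W=look(n,save);P=pts(d,c,W);out=[]
    for k,m in masks(p,P).items():
        if want and k not in want: continue
        N,L,S,C=cv2.connectedComponentsWithStats(m.astype(np.uint8))
        for i in range(1,N):
            if S[i,4]>(12 if k=='dots' else minpx):
                q=P[L==i];t=q[q[:,2]>np.percentile(q[:,2],90)-.006]
                print(k,S[i,4],C[i].round(),"top",rect(t[:,:2]),"z",np.percentile(q[:,2],[5,50,95]).round(3))
    return p,d,c,W,P
E
python3 - <<'E'
from m import *
s,T=state();print(s['clock'],s['tcp_pos'],s['joint_pos'])
report('wrist','pics/w1.png')
E
```

```text
1.4333 [0.46288978 0.22722995 0.23865018] [ 0.30150481  0.19790459 -0.10781581  1.26439256 -0.00163863  0.55141203]
white 1569 [195. 172.] top [431.7  95.6  48.9  39.6 -79.9] z [0.022 0.027 0.029]
white 133 [  9. 333.] top [ 575.9 -220.9   25.3    8.8   74.6] z [0.019 0.021 0.023]
white 386 [499. 388.] top [831.  401.4  44.4  42.9 -22.3] z [0.018 0.02  0.022]
white 65 [516. 392.] top [844.3 422.3  22.4   9.6   6.9] z [0.018 0.021 0.022]
blue 1508 [412. 132.] top [447.8 337.3  47.   36.8 -85.8] z [0.025 0.028 0.029]
yellow 1187 [451. 236.] top [579.7 362.9  46.4  37.3  81.9] z [0.024 0.028 0.029]
yellow 571 [610. 338.] top [766.3 537.9 129.7   6.5  25.6] z [0.02  0.035 0.048]
apron 5666 [ 43. 278.] top [ 514.3 -161.4  157.1   83.2  -85.3] z [0.011 0.012 0.013]
orange 319 [357. 290.] top [617.6 239.6  25.9   8.7  76.7] z [0.019 0.041 0.046]
orange 706 [279. 295.] top [596.  148.   28.9  11.3  74.6] z [0.02  0.05  0.062]
black 305 [285. 253.] top [558.8 160.  154.1   1.8  76.2] z [0.006 0.009 0.013]
black 347 [313. 296.] top [614.3 190.4  65.1  63.8  74.3] z [0.007 0.012 0.014]
black 45
[... 388 characters left out ...]
 1281 [451. 236.] top [580.1 363.4  48.2  38.4  83.6] z [0.023 0.028 0.029]
dots 60 [631. 259.] top [671.  579.8   3.7   2.2 -39.7] z [0.005 0.016 0.024]
dots 41 [312. 260.] top [574.5 193.7   8.7   7.5 -14.3] z [0.013 0.015 0.016]
dots 41 [322. 260.] top [577.2 205.1   8.6   8.4  49.8] z [0.014 0.014 0.016]
dots 40 [243. 261.] top [554.4 109.6   9.    7.7 -19.7] z [0.013 0.015 0.015]
dots 609 [601. 330.] top [779.7 545.1 160.6   7.9  25.9] z [0.009 0.021 0.033]
dots 36 [247. 305.] top [617.4  94.5   8.3   8.3 -20.6] z [0.014 0.015 0.016]
dots 37 [313. 305.] top [637.3 178.8   7.9   7.8  75.6] z [0.014 0.015 0.016]
dots 38 [322. 304.] top [640.3 190.1   8.3   8.3 -22.8] z [0.013 0.014 0.015]
```

View pics/w1.png

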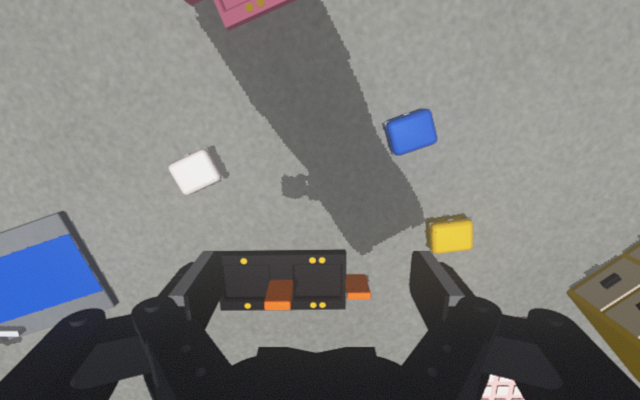

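The wrist view shows the white case at (195,172), blue at (412,132) and yellow at (451,236). The tray lies at (285,280), with one dot at the left (nose, towards the apron) and two dots at the right, and it agrees with the two fixed cameras.

```bash
cat > go.py <<'E'
import sys
from h import *
def go(x,y,z,jaw):
    """jaw: world angle (deg) of tool y, mod 180. prints turn wz and dp in the turned frame"""
    s,T=state();cur=np.degrees(np.arctan2(T[1,1],T[0,1]));dw=(jaw-cur+90)%180-90
    T2=R.from_euler('z',dw,degrees=True).as_matrix()@T[:3,:3];dp=np.array([x,y,z])-T[:3,3]
    print("t %.2f tcp %s yaw %.2f tilt %.2f gap %.4f F %s"%(s['clock'],s['tcp_pos'].round(4),cur,np.degrees(np.arccos(-T[2,2])),s['finger_gap'],s['wrist_force'].round(1)))
    print("turn wz %.2f; dp in turned frame"%-dw,(T2.T@dp).round(4)," dp in present frame",(T[:3,:3].T@dp).round(4))
if __name__=="__main__":go(*map(float,sys.argv[1:]))
E
python3 go.py .4317 .0956 .018 10.5
```

```text
t 1.48 tcp [0.4611 0.2286 0.2387] yaw 75.72 tilt 0.04 gap 0.0853 F [-1.   0.5  0.1]
turn wz 65.22; dp in turned frame [-0.1255 -0.053   0.2206]  dp in present frame [-0.0044 -0.1361  0.2207]
```

>>> play_rows(steps=[{"claw": 0, "dp": [0, 0, 0.014], "angular": [0, 0, 6.52]}, {"claw": 0, "dp": [0, 0, 0.014], "angular": [0, 0, 6.52]}, {"claw": 0, "dp": [0, 0, 0.014], "angular": [0, 0, 6.52]}, {"claw": 0, "dp": [0, 0, 0.014], "angular": [0, 0, 6.52]}, {"claw": 0, "dp": [0, 0, 0.014], "angular": [0, 0, 6.52]}, {"claw": 0, "dp": [0, 0, 0.014], "angular": [0, 0, 6.52]}, {"claw": 0, "dp": [0, 0, 0.014], "angular": [0, 0, 6.52]}, {"claw": 0, "dp": [0, 0, 0.014], "angular": [0, 0, 6.52]}])

```text
clock: 2.15
tcp_pos: [0.4583, 0.2314, 0.1265]
orientation: [-0.0, 0.548, 0.837, -0.0]
wrist_force: [-1.4, 0.9, -0.2]
finger_gap: 0.0853
```

>>> play_rows(steps=[{"claw": 0, "dp": [0, 0, 0.01], "angular": [0, 0, 6.52]}, {"claw": 0, "dp": [0, 0, 0.01], "angular": [0, 0, 6.52]}, {"claw": 0, "dp": [-0.025, -0.0106, 0.006], "angular": [0, 0, 0]}, {"claw": 0, "dp": [-0.025, -0.0106, 0.006], "angular": [0, 0, 0]}, {"claw": 0, "dp": [-0.025, -0.0106, 0.006], "angular": [0, 0, 0]}, {"claw": 0, "dp": [-0.025, -0.0106, 0.006], "angular": [0, 0, 0]}, {"claw": 0, "dp": [-0.025, -0.0106, 0], "angular": [0, 0, 0]}, {"claw": 0, "dp": [0, 0, 0], "angular": [0, 0, 0]}])

```text
clock: 2.82
tcp_pos: [0.4281, 0.0956, 0.0825]
orientation: [-0.001, 0.639, 0.77, -0.002]
wrist_force: [-0.0, 0.3, -0.4]
finger_gap: 0.0851
```

```bash
python3 - <<'E'
from m import *
report('wrist',None,60,['white'])
E
python3 go.py .4317 .0956 .018 10.5
```

```text
white 4426 [321. 220.] top [431.6  94.9  49.3  39.8 -79.7] z [0.023 0.027 0.029]
t 2.87 tcp [0.4293 0.097  0.0829] yaw 10.64 tilt 0.10 gap 0.0858 F [-0.9 -0.9  0.3]
turn wz 0.14; dp in turned frame [-0.0019  0.0022  0.0649]  dp in present frame [-0.0019  0.0022  0.0649]
```

>>> play_rows(steps=[{"claw": 0, "dp": [-0.001, 0.001, 0.022], "angular": [0, 0, 0]}, {"claw": 0, "dp": [-0.001, 0.001, 0.022], "angular": [0, 0, 0]}, {"claw": 0, "dp": [0, 0, 0.021], "angular": [0, 0, 0]}, {"claw": 0, "dp": [0, 0, 0], "angular": [0, 0, 0]}, {"claw": 255, "dp": [0, 0, 0], "angular": [0, 0, 0]}, {"claw": 255, "dp": [0, 0, 0], "angular": [0, 0, 0]}, {"claw": 255, "dp": [0, 0, 0], "angular": [0, 0, 0]}, {"claw": 255, "dp": [0, 0, 0], "angular": [0, 0, 0]}], force=30)

```text
clock: 3.53
tcp_pos: [0.4342, 0.0966, 0.0195]
orientation: [0.001, 0.637, 0.771, 0.001]
wrist_force: [-2.1, 0.6, 27.3]
finger_gap: 0.0395
```

>>> play_rows(steps=[{"claw": 255, "dp": [0, 0, 0], "angular": [0, 0, 0]}, {"claw": 255, "dp": [0, 0, 0], "angular": [0, 0, 0]}, {"claw": 255, "dp": [0, 0, -0.015], "angular": [0, 0, 0]}, {"claw": 255, "dp": [0, 0, -0.025], "angular": [0, 0, 0]}, {"claw": 255, "dp": [0, 0, -0.025], "angular": [0, 0, 0]}, {"claw": 255, "dp": [0, 0, -0.025], "angular": [0, 0, 0]}, {"claw": 255, "dp": [0, 0, 0], "angular": [0, 0, 0]}, {"claw": 255, "dp": [0, 0, 0], "angular": [0, 0, 0]}])

```text
clock: 4.2
tcp_pos: [0.4348, 0.0963, 0.11]
orientation: [0.002, 0.638, 0.77, 0.002]
wrist_force: [-0.4, 0.5, -0.6]
finger_gap: 0.0392
```

```bash
python3 - <<'E'
from m import *
report('wrist','pics/w2.png',60,['white','dots'])
E
python3 go.py .5859 .1020 .09 -13.4
```

```text
dots 54 [17.  2.] top [224.2 192.8   6.5   3.1  12. ] z [0.014 0.015 0.016]
dots 113 [120.   5.] top [287.8 203.    7.2   7.1   9.4] z [0.014 0.015 0.016]
dots 136 [547.  91.] top [577.1 205.    8.5   8.   35.7] z [0.014 0.015 0.016]
dots 130 [537. 108.] top [574.1 193.6   8.9   7.4  10.8] z [0.013 0.015 0.016]
dots 126 [622. 131.] top [640.  189.9   9.2   7.8  11. ] z [0.013 0.015 0.016]
dots 114 [611. 146.] top [637.4 178.1   8.5   8.1  40.2] z [0.013 0.015 0.016]
dots 96 [471. 213.] top [554.1 110.2   8.1   7.7 -74.2] z [0.013 0.015 0.016]
dots 89 [541. 245.] top [617.5  94.3   8.6   8.  -72. ] z [0.013 0.014 0.016]
t 4.25 tcp [0.4336 0.0962 0.1087] yaw 10.77 tilt 0.10 gap 0.0390 F [-0.1  0.  -0.8]
turn wz 24.17; dp in turned frame [0.0409 0.1468 0.019 ]  dp in present frame [-0.0228  0.1506  0.019 ]
```

View pics/w2.png

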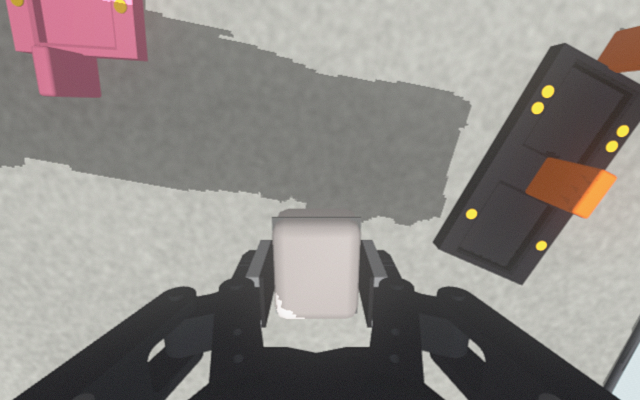

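The case sits centred between the pads at (316,268). The tray at upper right is unmoved.

>>> play_rows(steps=[{"claw": 255, "dp": [0, 0, 0], "angular": [0, 0, 6.04]}, {"claw": 255, "dp": [0, 0, 0], "angular": [0, 0, 6.04]}, {"claw": 255, "dp": [0, 0, 0], "angular": [0, 0, 6.04]}, {"claw": 255, "dp": [0, 0, 0], "angular": [0, 0, 6.04]}, {"claw": 255, "dp": [0.0105, 0.036, 0], "angular": [0, 0, 0]}, {"claw": 255, "dp": [0.0105, 0.036, 0], "angular": [0, 0, 0]}, {"claw": 255, "dp": [0.0105, 0.036, 0], "angular": [0, 0, 0]}, {"claw": 255, "dp": [0.0105, 0.0385, 0], "angular": [0, 0, 0]}])

```text
clock: 4.92
tcp_pos: [0.5854, 0.1033, 0.1064]
orientation: [-0.001, 0.785, 0.62, -0.001]
wrist_force: [0.9, 0.6, -0.4]
finger_gap: 0.0392
```

>>> play_rows(steps=[{"claw": 255, "dp": [0, 0, 0], "angular": [0, 0, 0]}, {"claw": 255, "dp": [0, 0, 0], "angular": [0, 0, 0]}, {"claw": 255, "dp": [0, 0, 0.01], "angular": [0, 0, 0]}, {"claw": 255, "dp": [0, 0, 0.01], "angular": [0, 0, 0]}, {"claw": 255, "dp": [0, 0, 0.01], "angular": [0, 0, 0]}, {"claw": 255, "dp": [0, 0, 0], "angular": [0, 0, 0]}, {"claw": 255, "dp": [0, 0, 0], "angular": [0, 0, 0]}, {"claw": 255, "dp": [0, 0, 0], "angular": [0, 0, 0]}])

```text
clock: 5.58
tcp_pos: [0.585, 0.1032, 0.0785]
orientation: [-0.0, 0.785, 0.62, 0.0]
wrist_force: [0.3, -0.5, -1.3]
finger_gap: 0.0392
```

```bash
python3 - <<'E'
from m import *
p,d,c,W,P=report('wrist',None,60,['dots'])
s,T=state()
Q=(P-T[:3,3])@T[:3,:3];m=(abs(Q[...,1])<.012)&(Q[...,2]<.005)&(Q[...,2]>-.03)&(abs(Q[...,0])<.05)
q=Q[m];print("case in tool x",np.percentile(q[:,0],[1,99]),"z",np.percentile(q[:,2],[5,50,95]))
E
python3 go.py .5861 .1030 .025 -13.4
```

```text
dots 188 [262.  58.] top [577.3 205.2   8.2   8.2 -20.1] z [0.013 0.015 0.016]
dots 180 [374.  59.] top [640.5 190.2   8.1   7.8  83.5] z [0.013 0.015 0.016]
dots 168 [263.  80.] top [574.3 193.9   8.    7.8 -13.1] z [0.013 0.015 0.016]
dots 169 [373.  81.] top [637.7 178.3   7.9   7.8 -11.2] z [0.014 0.015 0.016]
dots 94 [268. 218.] top [553.6 110.5   8.2   6.2  57.2] z [0.014 0.015 0.016]
dots 110 [367. 218.] top [617.6  94.8   8.2   7.   81.9] z [0.013 0.015 0.016]
case in tool x [-0.02447541  0.02320578] z [-0.00870499 -0.00764946 -0.00173764]
t 5.63 tcp [0.5855 0.1032 0.0789] yaw -13.38 tilt 0.05 gap 0.0395 F [ 0.3  0.2 -0.4]
turn wz 0.02; dp in turned frame [-0.0001  0.0006  0.0539]  dp in present frame [-0.0001  0.0006  0.0539]
```

>>> play_rows(steps=[{"claw": 255, "dp": [0, 0, 0.018], "angular": [0, 0, 0]}, {"claw": 255, "dp": [0, 0, 0.018], "angular": [0, 0, 0]}, {"claw": 255, "dp": [0, 0, 0.012], "angular": [0, 0, 0]}, {"claw": 255, "dp": [0, 0, 0.0055], "angular": [0, 0, 0]}, {"claw": 255, "dp": [0, 0, 0], "angular": [0, 0, 0]}, {"claw": 0, "dp": [0, 0, 0], "angular": [0, 0, 0]}, {"claw": 0, "dp": [0, 0, 0], "angular": [0, 0, 0]}, {"claw": 0, "dp": [0, 0, 0], "angular": [0, 0, 0]}])

```text
clock: 6.3
tcp_pos: [0.5862, 0.1032, 0.0256]
orientation: [0.0, 0.785, 0.62, 0.001]
wrist_force: [0.5, -0.0, -0.4]
finger_gap: 0.0737
```

>>> play_rows(steps=[{"claw": 0, "dp": [0, 0, 0], "angular": [0, 0, 0]}, {"claw": 0, "dp": [0, 0, 0], "angular": [0, 0, 0]}, {"claw": 0, "dp": [0, 0, -0.02], "angular": [0, 0, 0]}, {"claw": 0, "dp": [0, 0, -0.03], "angular": [0, 0, 0]}, {"claw": 0, "dp": [0, 0, -0.03], "angular": [0, 0, 0]}, {"claw": 0, "dp": [0, 0, -0.03], "angular": [0, 0, 0]}, {"claw": 0, "dp": [0, 0, 0], "angular": [0, 0, 0]}, {"claw": 0, "dp": [0, 0, 0], "angular": [0, 0, 0]}])

```text
clock: 6.97
tcp_pos: [0.5872, 0.1033, 0.1372]
orientation: [0.001, 0.785, 0.62, 0.002]
wrist_force: [-0.4, 0.7, -0.2]
finger_gap: 0.0855
```

```bash
python3 - <<'E'
from m import *
report('wrist','pics/w3.png',60,['dots','white','orange'])
E
python3 go.py .4478 .3373 .018 4
```

```text
white 2342 [574.  46.] top [790.5 168.2  70.2  64.4 -13.2] z [0.018 0.021 0.023]
white 2916 [313. 199.] top [585.5 102.1  49.1  39.3  77.3] z [0.029 0.033 0.034]
orange 296 [314.  10.] top [616.7 230.6   9.6   9.   76.4] z [0.028 0.045 0.046]
orange 793 [314. 145.] top [596.7 147.7  28.9  10.8  76.9] z [0.057 0.062 0.063]
dots 106 [271.  70.] top [577.3 205.7   8.    7.7  75.2] z [0.014 0.015 0.016]
dots 102 [357.  70.] top [640.2 190.1   7.5   7.4  30.3] z [0.013 0.015 0.016]
dots 103 [271.  87.] top [574.  194.    8.    7.9  78.6] z [0.014 0.015 0.016]
dots 97 [356.  87.] top [637.3 178.5   7.7   7.3 -14.7] z [0.014 0.015 0.016]
dots 70 [275. 195.] top [554.3 110.    7.7   7.5 -16.1] z [0.014 0.015 0.016]
dots 69 [352. 195.] top [617.3  94.8   7.6   6.9  43.1] z [0.014 0.015 0.016]
dots 184 [514. 393.] top [ 740.6 -156.6   17.3    8.1   65.6] z [0.006 0.012 0.018]
t 7.02 tcp [0.5859 0.1032 0.1354] yaw -13.39 tilt 0.09 gap 0.0850 F [-0.9 -1.   0.2]
turn wz -17.39; dp in turned frame [ 0.2431 -0.1216  0.1173]  dp in present frame [ 0.1957 -0.1887  0.1172]
```

White is flat in pocket one (585.5, 102.1 mm, top at 33 mm). Next the blue one.

>>> play_rows(steps=[{"claw": 0, "dp": [0, 0, 0], "angular": [0, 0, -5.8]}, {"claw": 0, "dp": [0, 0, 0], "angular": [0, 0, -5.8]}, {"claw": 0, "dp": [0, 0, 0], "angular": [0, 0, -5.8]}, {"claw": 0, "dp": [0.0347, -0.0174, 0], "angular": [0, 0, 0]}, {"claw": 0, "dp": [0.0347, -0.0174, 0], "angular": [0, 0, 0]}, {"claw": 0, "dp": [0.0347, -0.0174, 0], "angular": [0, 0, 0]}, {"claw": 0, "dp": [0.0347, -0.0174, 0], "angular": [0, 0, 0]}, {"claw": 0, "dp": [0.0347, -0.0174, 0], "angular": [0, 0, 0]}])

```text
clock: 7.68
tcp_pos: [0.4843, 0.2708, 0.1328]
orientation: [-0.001, 0.682, 0.731, -0.002]
wrist_force: [1.1, 0.6, -0.3]
finger_gap: 0.0852
```

>>> play_rows(steps=[{"claw": 0, "dp": [0.0347, -0.0174, 0.01], "angular": [0, 0, 0]}, {"claw": 0, "dp": [0.0347, -0.0174, 0.01], "angular": [0, 0, 0]}, {"claw": 0, "dp": [0, 0, 0.02], "angular": [0, 0, 0]}, {"claw": 0, "dp": [0, 0, 0.01], "angular": [0, 0, 0]}, {"claw": 0, "dp": [0, 0, 0], "angular": [0, 0, 0]}, {"claw": 0, "dp": [0, 0, 0], "angular": [0, 0, 0]}, {"claw": 0, "dp": [0, 0, 0], "angular": [0, 0, 0]}, {"claw": 0, "dp": [0, 0, 0], "angular": [0, 0, 0]}])

```text
clock: 8.35
tcp_pos: [0.4483, 0.3362, 0.0856]
orientation: [0.0, 0.683, 0.731, 0.001]
wrist_force: [0.5, 0.8, 0.5]
finger_gap: 0.0855
```

```bash
python3 - <<'E'
from m import *
report('wrist',None,60,['blue'])
E
python3 go.py .4478 .3373 .018 4
```

```text
blue 3734 [316. 213.] top [448.3 339.3  46.2  37.9 -84.8] z [0.026 0.028 0.029]
t 8.40 tcp [0.4483 0.3363 0.0857] yaw 3.90 tilt 0.09 gap 0.0851 F [-0.1  0.1  0.3]
turn wz -0.10; dp in turned frame [ 0.0009 -0.0005  0.0677]  dp in present frame [ 0.0009 -0.0005  0.0677]
```

>>> play_rows(steps=[{"claw": 0, "dp": [0.001, 0, 0.022], "angular": [0, 0, -1]}, {"claw": 0, "dp": [0.001, 0, 0.022], "angular": [0, 0, 0]}, {"claw": 0, "dp": [0, 0, 0.0235], "angular": [0, 0, 0]}, {"claw": 0, "dp": [0, 0, 0], "angular": [0, 0, 0]}, {"claw": 255, "dp": [0, 0, 0], "angular": [0, 0, 0]}, {"claw": 255, "dp": [0, 0, 0], "angular": [0, 0, 0]}, {"claw": 255, "dp": [0, 0, 0], "angular": [0, 0, 0]}, {"claw": 255, "dp": [0, 0, 0], "angular": [0, 0, 0]}])

```text
clock: 9.07
tcp_pos: [0.4481, 0.3395, 0.0191]
orientation: [0.0, 0.676, 0.737, 0.001]
wrist_force: [-2.7, -1.8, 27.5]
finger_gap: 0.0393
```

>>> play_rows(steps=[{"claw": 255, "dp": [0, 0, 0], "angular": [0, 0, 0]}, {"claw": 255, "dp": [0, 0, 0], "angular": [0, 0, 0]}, {"claw": 255, "dp": [0, 0, -0.02], "angular": [0, 0, 0]}, {"claw": 255, "dp": [0, 0, -0.03], "angular": [0, 0, 0]}, {"claw": 255, "dp": [0, 0, -0.03], "angular": [0, 0, 0]}, {"claw": 255, "dp": [0, 0, -0.025], "angular": [0, 0, 0]}, {"claw": 255, "dp": [0, 0, 0], "angular": [0, 0, 0]}, {"claw": 255, "dp": [0, 0, 0], "angular": [0, 0, 0]}])

```text
clock: 9.73
tcp_pos: [0.4481, 0.3398, 0.1246]
orientation: [0.001, 0.675, 0.737, 0.002]
wrist_force: [-0.4, 0.6, -1.3]
finger_gap: 0.0393
```

```bash
cat > held.py <<'E'
from m import *
p,d,c,W=look('wrist');P=pts(d,c,W)
s,T=state()
Q=(P-T[:3,3])@T[:3,:3];m=(abs(Q[...,1])<.012)&(Q[...,2]<.005)&(Q[...,2]>-.03)&(abs(Q[...,0])<.05)
q=Q[m];print("held in tool x",np.percentile(q[:,0],[1,99]),"z",np.percentile(q[:,2],[5,50,95]))
E
python3 held.py
python3 go.py .6073 .1919 .11 -13.4
```

```text
held in tool x [-0.02338432  0.0241669 ] z [-0.01120992 -0.01016754 -0.00251507]
t 9.78 tcp [0.4471 0.3391 0.1229] yaw 5.02 tilt 0.09 gap 0.0394 F [-1.   0.1 -0.5]
turn wz 18.42; dp in turned frame [-0.1061  0.19    0.0131]  dp in present frame [-0.1607  0.1467  0.013 ]
```

>>> play_rows(steps=[{"claw": 255, "dp": [0, 0, 0], "angular": [0, 0, 6.14]}, {"claw": 255, "dp": [0, 0, 0], "angular": [0, 0, 6.14]}, {"claw": 255, "dp": [0, 0, 0], "angular": [0, 0, 6.14]}, {"claw": 255, "dp": [-0.0177, 0.0317, 0], "angular": [0, 0, 0]}, {"claw": 255, "dp": [-0.0177, 0.0317, 0], "angular": [0, 0, 0]}, {"claw": 255, "dp": [-0.0177, 0.0317, 0], "angular": [0, 0, 0]}, {"claw": 255, "dp": [-0.0177, 0.0317, 0], "angular": [0, 0, 0]}, {"claw": 255, "dp": [-0.0177, 0.0317, 0], "angular": [0, 0, 0]}])

```text
clock: 10.45
tcp_pos: [0.5802, 0.2147, 0.1203]
orientation: [-0.001, 0.785, 0.62, -0.001]
wrist_force: [0.5, 1.5, -0.8]
finger_gap: 0.039
```

>>> play_rows(steps=[{"claw": 255, "dp": [-0.0177, 0.0317, 0], "angular": [0, 0, 0]}, {"claw": 255, "dp": [0, 0, 0], "angular": [0, 0, 0]}, {"claw": 255, "dp": [0, 0, 0.015], "angular": [0, 0, 0]}, {"claw": 255, "dp": [0, 0, 0.015], "angular": [0, 0, 0]}, {"claw": 255, "dp": [0, 0, 0.015], "angular": [0, 0, 0]}, {"claw": 255, "dp": [0, 0, 0], "angular": [0, 0, 0]}, {"claw": 255, "dp": [0, 0, 0], "angular": [0, 0, 0]}, {"claw": 255, "dp": [0, 0, 0], "angular": [0, 0, 0]}])

```text
clock: 11.12
tcp_pos: [0.6068, 0.1917, 0.0771]
orientation: [-0.0, 0.785, 0.62, -0.0]
wrist_force: [0.3, 0.9, -0.1]
finger_gap: 0.0394
```

```bash
python3 held.py
python3 go.py .6073 .1919 .024 -13.4
```

```text
held in tool x [-0.02419201  0.02342934] z [-0.00890116 -0.00784348 -0.00196456]
t 11.17 tcp [0.6074 0.1918 0.0777] yaw -13.39 tilt 0.03 gap 0.0393 F [ 0.8  0.  -0.4]
turn wz 0.01; dp in turned frame [ 0.0001 -0.0001  0.0537]  dp in present frame [ 0.0001 -0.0001  0.0537]
```

>>> play_rows(steps=[{"claw": 255, "dp": [0, 0, 0.018], "angular": [0, 0, 0]}, {"claw": 255, "dp": [0, 0, 0.018], "angular": [0, 0, 0]}, {"claw": 255, "dp": [0, 0, 0.011], "angular": [0, 0, 0]}, {"claw": 255, "dp": [0, 0, 0.0055], "angular": [0, 0, 0]}, {"claw": 255, "dp": [0, 0, 0], "angular": [0, 0, 0]}, {"claw": 0, "dp": [0, 0, 0], "angular": [0, 0, 0]}, {"claw": 0, "dp": [0, 0, 0], "angular": [0, 0, 0]}, {"claw": 0, "dp": [0, 0, 0], "angular": [0, 0, 0]}])

```text
clock: 11.83
tcp_pos: [0.6078, 0.1917, 0.0256]
orientation: [0.0, 0.785, 0.62, 0.001]
wrist_force: [-0.6, 0.1, 0.3]
finger_gap: 0.0741
```

>>> play_rows(steps=[{"claw": 0, "dp": [0, 0, 0], "angular": [0, 0, 0]}, {"claw": 0, "dp": [0, 0, 0], "angular": [0, 0, 0]}, {"claw": 0, "dp": [0, 0, -0.02], "angular": [0, 0, 0]}, {"claw": 0, "dp": [0, 0, -0.03], "angular": [0, 0, 0]}, {"claw": 0, "dp": [0, 0, -0.03], "angular": [0, 0, 0]}, {"claw": 0, "dp": [-0.023, 0, -0.015], "angular": [0, 0, 0]}, {"claw": 0, "dp": [-0.023, 0, 0], "angular": [0, 0, 0]}, {"claw": 0, "dp": [0, 0, 0], "angular": [0, 0, 0]}])

```text
clock: 12.5
tcp_pos: [0.5969, 0.1441, 0.1217]
orientation: [0.001, 0.786, 0.619, 0.001]
wrist_force: [0.3, 0.1, -0.6]
finger_gap: 0.0853
```

```bash
python3 - <<'E'
from m import *
report('wrist','pics/w4.png',60,['dots','white','blue','orange'])
E
python3 go.py .5966 .147 .039 -13.4
```

```text
white 2501 [579. 102.] top [790.6 170.2  68.9  68.5 -36.5] z [0.019 0.021 0.023]
white 2816 [314. 255.] top [585.8 102.5  48.3  39.4  76.9] z [0.026 0.033 0.034]
blue 3334 [314. 141.] top [606.9 190.1  46.2  38.2  76.6] z [0.031 0.033 0.034]
orange 696 [314.  59.] top [619.  239.9  27.3   8.8  75.9] z [0.043 0.045 0.046]
orange 636 [314. 212.] top [596.7 148.1  27.6  10.4  76.7] z [0.061 0.062 0.063]
dots 99 [271. 128.] top [577.4 205.3   7.7   7.5 -17.9] z [0.013 0.015 0.016]
dots 96 [358. 128.] top [640.5 190.1   7.5   7.4 -12.3] z [0.013 0.015 0.016]
dots 95 [271. 144.] top [574.1 193.9   7.8   7.6 -14.1] z [0.014 0.015 0.016]
dots 96 [357. 144.] top [637.4 178.6   7.7   7.6 -12.4] z [0.014 0.015 0.016]
dots 76 [275. 248.] top [554.1 110.    8.    7.7  75.6] z [0.014 0.015 0.016]
dots 75 [353. 248.] top [617.3  94.8   7.9   7.3   3.6] z [0.013 0.015 0.016]
t 12.55 tcp [0.5967 0.1454 0.1208] yaw -13.54 tilt 0.08 gap 0.0857 F [-0.4  0.2  0.1]
turn wz -0.14; dp in turned frame [ 0.0015 -0.0006  0.0818]  dp in present frame [ 0.0015 -0.0006  0.0818]
```

View pics/w4.png

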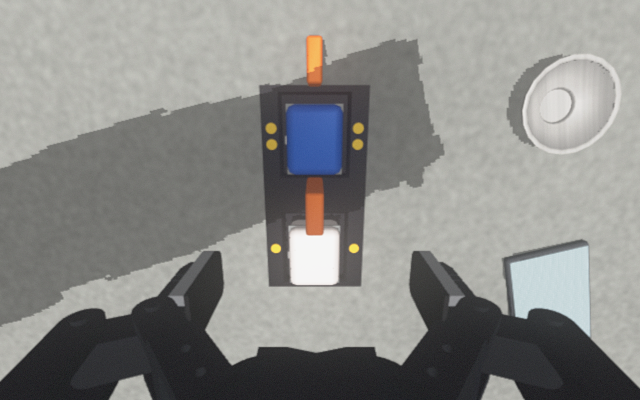

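Both cases lie in their pockets (blue at (314,141), white at (314,255)), and nothing else has moved. Before the carry I'll look at the tester with the wrist camera.

>>> play_rows(steps=[{"claw": 0, "dp": [0, 0, -0.033], "angular": [0, 0, 0]}, {"claw": 0, "dp": [-0.03, 0.002, -0.025], "angular": [0, 0, 0]}, {"claw": 0, "dp": [-0.035, 0.002, -0.02], "angular": [0, 0, 0]}, {"claw": 0, "dp": [-0.035, 0.002, -0.02], "angular": [0, 0, 0]}, {"claw": 0, "dp": [-0.035, 0.002, -0.02], "angular": [0, 0, 0]}, {"claw": 0, "dp": [-0.035, 0.002, -0.012], "angular": [0, 0, 0]}, {"claw": 0, "dp": [-0.035, 0.002, 0], "angular": [0, 0, 0]}, {"claw": 0, "dp": [-0.035, 0.002, 0], "angular": [0, 0, 0]}])

```text
clock: 13.22
tcp_pos: [0.5549, -0.091, 0.2507]
orientation: [0.001, 0.785, 0.62, 0.001]
wrist_force: [0.4, 0.8, -0.9]
finger_gap: 0.0853
```

>>> play_rows(steps=[{"claw": 0, "dp": [-0.035, 0.002, 0], "angular": [0, 0, 0]}, {"claw": 0, "dp": [-0.035, 0.002, 0], "angular": [0, 0, 0]}, {"claw": 0, "dp": [-0.035, 0.002, 0], "angular": [0, 0, 0]}, {"claw": 0, "dp": [-0.035, 0.002, 0], "angular": [0, 0, 0]}, {"claw": 0, "dp": [-0.035, 0.002, 0], "angular": [0, 0, 0]}, {"claw": 0, "dp": [-0.035, 0.002, 0], "angular": [0, 0, 0]}, {"claw": 0, "dp": [0, 0, 0], "angular": [0, 0, 0]}, {"claw": 0, "dp": [0, 0, 0], "angular": [0, 0, 0]}])

```text
clock: 13.88
tcp_pos: [0.5172, -0.2983, 0.2487]
orientation: [-0.001, 0.786, 0.619, 0.0]
wrist_force: [0.0, 1.3, 0.1]
finger_gap: 0.0856
```

```bash
python3 - <<'E'
from m import *
p,d,c,W,P=report('wrist','pics/w5.png',60,['apron','white'])
np.savez('w5.npz',p=p,d=d,W=W)
x,y,z=P[...,0],P[...,1],P[...,2]
g=(x>.35)&(x<.7)&(y<0)&(y>-.5)
for nm,m in dict(plate=(z>.008)&(z<.0165),rails=(z>.019)&(z<.0255),arch=(z>.115)&(z<.135)).items():
    N,L,S,C=cv2.connectedComponentsWithStats((m&g).astype(np.uint8))
    for i in range(1,N):
        if S[i,4]>150:print(nm,S[i,4],C[i].round(),rect(P[L==i][:,:2]))
E
python3 go.py .52 -.3 .25 4.6
```

```text
white 338 [352.  98.] top [ 573.6 -232.7   45.8    8.6   76.4] z [0.02  0.022 0.023]
white 326 [261. 129.] top [ 468.5 -240.9   46.6    9.2  -68.6] z [0.02  0.022 0.023]
white 328 [370. 181.] top [ 574.9 -326.9   54.2    9.3  -86.2] z [0.021 0.022 0.023]
white 312 [295. 204.] top [ 481.8 -335.7   56.8    9.8  -83.4] z [0.02  0.022 0.023]
apron 9247 [286.  57.] top [ 516.1 -178.2  150.8   83.   -85.4] z [0.011 0.013 0.014]
plate 17220 [287.  63.] [ 516.2 -176.8  165.4  140.4  -85.4]
plate 472 [193. 148.] [ 380.4 -262.4  148.2   18.5   89.5]
plate 6524 [335. 205.] [ 530.1 -351.4  140.2   92.2    4.5]
plate 157 [252. 312.] [ 385.4 -475.3   56.2   12.   -45.7]
rails 334 [352.  98.] [ 573.6 -232.7   45.8    8.6   76.4]
rails 319 [261. 129.] [ 468.5 -240.9   46.6    9.2  -68.6]
rails 373 [370. 184.] [ 575.1 -328.8   57.2   14.7   86.8]
rails 885 [200. 196.] [ 374.1 -299.4   74.4   23.2   82.5]
rails 407 [298. 208.] [ 488.8 -335.1   56.6   22.2  -85.5]
rails 565 [369. 212.] [ 556.  -362.8   81.1   33.8  -22.4]
rails 205 [243. 315.] [ 382.8 -468.6   65.    28.9  -36.6]
arch 6121 [317. 155.] [ 523.4 -268.   137.9   30.4    4.6]
t 13.93 tcp [ 0.5174 -0.297   0.2489] yaw -13.48 tilt 0.10 gap 0.0851 F [0.  1.1 0.3]
turn wz -18.08; dp in turned frame [-0.0032  0.0024 -0.0011]  dp in present frame [-0.0023  0.0032 -0.0011]
```

View pics/w5.png

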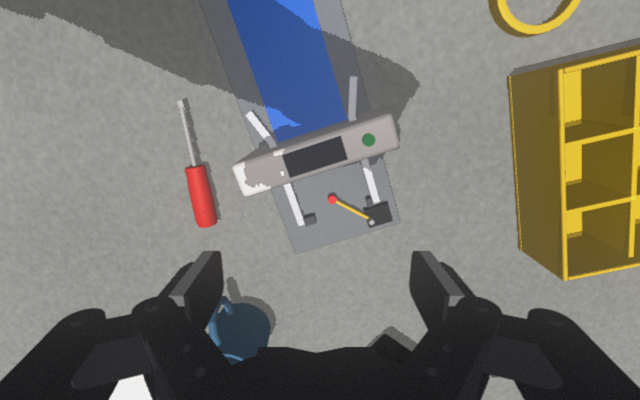

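The tester is clear here. The arch is centred at about (317,155), which gives (523.4, -268.0) mm with the way in at -85.4°, and the rear of the plate confirms it. Going back to the tray handle.

>>> play_rows(steps=[{"claw": 0, "dp": [0.0375, -0.0022, 0], "angular": [0, 0, 0]}, {"claw": 0, "dp": [0.0375, -0.0022, 0], "angular": [0, 0, 0]}, {"claw": 0, "dp": [0.0375, -0.0022, 0], "angular": [0, 0, 0]}, {"claw": 0, "dp": [0.0375, -0.0022, 0], "angular": [0, 0, 0]}, {"claw": 0, "dp": [0.0375, -0.0022, 0], "angular": [0, 0, 0]}, {"claw": 0, "dp": [0.0375, -0.0022, 0], "angular": [0, 0, 0]}, {"claw": 0, "dp": [0.0375, -0.0022, 0], "angular": [0, 0, 0]}, {"claw": 0, "dp": [0.0375, -0.0022, 0], "angular": [0, 0, 0]}])

```text
clock: 14.6
tcp_pos: [0.5694, 0.0029, 0.2499]
orientation: [-0.0, 0.784, 0.621, 0.0]
wrist_force: [-0.0, 0.1, 1.0]
finger_gap: 0.0853
```

>>> play_rows(steps=[{"claw": 0, "dp": [0.0375, -0.0022, 0.015], "angular": [0, 0, 0]}, {"claw": 0, "dp": [0.0375, -0.0022, 0.015], "angular": [0, 0, 0]}, {"claw": 0, "dp": [0.0375, -0.0022, 0.015], "angular": [0, 0, 0]}, {"claw": 0, "dp": [0.0375, -0.0022, 0.015], "angular": [0, 0, 0]}, {"claw": 0, "dp": [0, 0, 0.03], "angular": [0, 0, 0]}, {"claw": 0, "dp": [0, 0, 0.03], "angular": [0, 0, 0]}, {"claw": 0, "dp": [0, 0, 0], "angular": [0, 0, 0]}, {"claw": 0, "dp": [0, 0, 0], "angular": [0, 0, 0]}])

```text
clock: 15.27
tcp_pos: [0.5937, 0.1485, 0.1284]
orientation: [-0.001, 0.784, 0.621, -0.002]
wrist_force: [-0.5, 1.0, -0.4]
finger_gap: 0.0852
```

```bash
python3 go.py .5967 .1475 .039 -13.4
```

```text
t 15.27 tcp [0.5937 0.1485 0.1284] yaw -13.26 tilt 0.28 gap 0.0852 F [-0.5  1.  -0.4]
turn wz 0.14; dp in turned frame [-0.0002  0.0036  0.0894]  dp in present frame [-0.0002  0.0036  0.0894]
```

>>> play_rows(steps=[{"claw": 0, "dp": [0, 0.003, 0.02], "angular": [0, 0, 0]}, {"claw": 0, "dp": [0, 0, 0.025], "angular": [0, 0, 0]}, {"claw": 0, "dp": [0, 0, 0.025], "angular": [0, 0, 0]}, {"claw": 0, "dp": [0, 0, 0.019], "angular": [0, 0, 0]}, {"claw": 0, "dp": [0, 0, 0], "angular": [0, 0, 0]}, {"claw": 0, "dp": [0, 0, 0], "angular": [0, 0, 0]}, {"claw": 0, "dp": [0, 0, 0], "angular": [0, 0, 0]}, {"claw": 0, "dp": [0, 0, 0], "angular": [0, 0, 0]}])

```text
clock: 15.93
tcp_pos: [0.601, 0.1464, 0.0436]
orientation: [0.001, 0.785, 0.62, 0.002]
wrist_force: [0.9, -0.3, -0.1]
finger_gap: 0.0858
```

```bash
python3 - <<'E'
from m import *
report('wrist',None,60,['orange'])
E
python3 go.py .5967 .1475 .039 -13.4
```

```text
orange 685 [306.  49.] top [618.9 239.7  27.4   9.4  76.6] z [0.043 0.044 0.046]
orange 2177 [306. 269.] top [596.8 148.   29.1  11.2  76.2] z [0.036 0.061 0.063]
t 15.98 tcp [0.6008 0.1464 0.0433] yaw -13.41 tilt 0.23 gap 0.0855 F [-0.   0.5 -0.3]
turn wz -0.01; dp in turned frame [ 0.0001 -0.0043  0.0043]  dp in present frame [ 0.0001 -0.0043  0.0043]
```

>>> play_rows(steps=[{"claw": 0, "dp": [0.001, -0.004, 0.004], "angular": [0, 0, 0]}, {"claw": 0, "dp": [0, 0, 0], "angular": [0, 0, 0]}, {"claw": 0, "dp": [0, 0, 0], "angular": [0, 0, 0]}, {"claw": 255, "dp": [0, 0, 0], "angular": [0, 0, 0]}, {"claw": 255, "dp": [0, 0, 0], "angular": [0, 0, 0]}, {"claw": 255, "dp": [0, 0, 0], "angular": [0, 0, 0]}, {"claw": 255, "dp": [0, 0, 0], "angular": [0, 0, 0]}, {"claw": 255, "dp": [0, 0, 0], "angular": [0, 0, 0]}], force=70)

```text
clock: 16.65
tcp_pos: [0.5954, 0.1481, 0.0367]
orientation: [-0.0, 0.785, 0.62, 0.0]
wrist_force: [-0.8, -0.1, -0.0]
finger_gap: 0.0256
```

>>> play_rows(steps=[{"claw": 255, "dp": [0, 0, 0], "angular": [0, 0, 0]}, {"claw": 255, "dp": [0, 0, 0], "angular": [0, 0, 0]}, {"claw": 255, "dp": [0, 0, 0], "angular": [0, 0, 0]}, {"claw": 255, "dp": [0, 0, -0.01], "angular": [0, 0, 0]}, {"claw": 255, "dp": [0, 0, -0.02], "angular": [0, 0, 0]}, {"claw": 255, "dp": [0, 0, -0.02], "angular": [0, 0, 0]}, {"claw": 255, "dp": [0, 0, -0.02], "angular": [0, 0, 0]}, {"claw": 255, "dp": [0, 0, 0], "angular": [0, 0, 0]}])

```text
clock: 17.32
tcp_pos: [0.5975, 0.1484, 0.111]
orientation: [0.001, 0.785, 0.62, 0.002]
wrist_force: [1.6, -0.3, -2.4]
finger_gap: 0.011
```

```bash
cat > tray.py <<'E'
from m import *
p,d,c,W,P=report('wrist',None,60,['dots','orange','white','blue'])
s,T=state();Q=(P-T[:3,3])@T[:3,:3]
H=cv2.cvtColor(p,cv2.COLOR_RGB2HSV);m=(H[...,0]>3)&(H[...,0]<19)&(H[...,1]>150)&np.isfinite(Q[...,2])
N,L,S,C=cv2.connectedComponentsWithStats(m.astype(np.uint8))
for i in range(1,N):
    if S[i,4]>100:
        q=Q[L==i];t=q[q[:,2]<np.percentile(q[:,2],20)+.005];print("orange in tool: centre",t.mean(0).round(4),"x",np.percentile(t[:,0],[1,99]).round(4))
E
python3 tray.py; python3 go.py .5147 -.1603 .12 4.6
```

```text
white 2686 [590. 110.] top [790.3 170.1  69.4  68.4   9. ] z [0.018 0.021 0.023]
orange in tool: centre [ 0.0917  0.0009 -0.0096] x [0.0813 0.1078]
orange in tool: centre [ 0.0021  0.0007 -0.0266] x [-0.0134  0.0147]
t 17.37 tcp [0.5968 0.1483 0.1089] yaw -13.40 tilt 0.23 gap 0.0111 F [ 0.5  0.1 -4.1]
turn wz -18.00; dp in turned frame [-0.301  -0.1066 -0.0119]  dp in present frame [-0.3192 -0.0083 -0.0116]
```

The tray lifted (about -4 N, gap 11 mm). Carrying it now, level.

>>> play_rows(steps=[{"claw": 255, "dp": [0, 0, 0], "angular": [0, 0, -3]}, {"claw": 255, "dp": [0, 0, 0], "angular": [0, 0, -5]}, {"claw": 255, "dp": [0, 0, 0], "angular": [0, 0, -5]}, {"claw": 255, "dp": [0, 0, 0], "angular": [0, 0, -5]}, {"claw": 255, "dp": [-0.01, -0.0035, 0], "angular": [0, 0, 0]}, {"claw": 255, "dp": [-0.015, -0.0053, 0], "angular": [0, 0, 0]}, {"claw": 255, "dp": [-0.02, -0.0071, 0], "angular": [0, 0, 0]}, {"claw": 255, "dp": [-0.022, -0.0078, 0], "angular": [0, 0, 0]}])

```text
clock: 18.03
tcp_pos: [0.5758, 0.078, 0.1058]
orientation: [-0.001, 0.679, 0.734, -0.001]
wrist_force: [-1.0, -0.5, -3.6]
finger_gap: 0.0114
```

>>> play_rows(steps=[{"claw": 255, "dp": [-0.022, -0.0078, 0], "angular": [0, 0, 0]}, {"claw": 255, "dp": [-0.022, -0.0078, 0], "angular": [0, 0, 0]}, {"claw": 255, "dp": [-0.022, -0.0078, 0], "angular": [0, 0, 0]}, {"claw": 255, "dp": [-0.022, -0.0078, 0], "angular": [0, 0, 0]}, {"claw": 255, "dp": [-0.022, -0.0078, 0], "angular": [0, 0, 0]}, {"claw": 255, "dp": [-0.022, -0.0078, 0], "angular": [0, 0, 0]}, {"claw": 255, "dp": [-0.022, -0.0078, 0], "angular": [0, 0, 0]}, {"claw": 255, "dp": [-0.022, -0.0078, 0], "angular": [0, 0, 0]}])

```text
clock: 18.7
tcp_pos: [0.5271, -0.1031, 0.1061]
orientation: [-0.001, 0.68, 0.734, -0.0]
wrist_force: [0.6, -0.1, -3.2]
finger_gap: 0.0107
```

>>> play_rows(steps=[{"claw": 255, "dp": [-0.022, -0.0078, 0], "angular": [0, 0, 0]}, {"claw": 255, "dp": [-0.018, -0.0064, 0], "angular": [0, 0, 0]}, {"claw": 255, "dp": [-0.012, -0.004, 0], "angular": [0, 0, 0]}, {"claw": 255, "dp": [-0.006, -0.002, 0], "angular": [0, 0, 0]}, {"claw": 255, "dp": [0, 0, 0], "angular": [0, 0, 0]}, {"claw": 255, "dp": [0, 0, 0], "angular": [0, 0, 0]}, {"claw": 255, "dp": [0, 0, 0], "angular": [0, 0, 0]}, {"claw": 255, "dp": [0, 0, 0], "angular": [0, 0, 0]}])

```text
clock: 19.37
tcp_pos: [0.5137, -0.1595, 0.1067]
orientation: [-0.0, 0.678, 0.735, 0.0]
wrist_force: [0.4, 0.7, -3.6]
finger_gap: 0.011
```

```bash
python3 tray.py; python3 go.py .5147 -.1603 .0475 4.6
```

```text
white 143 [241. 282.] top [ 459.9 -226.1   16.5    7.8  -83.1] z [0.02  0.022 0.023]
white 171 [392. 281.] top [ 577.8 -217.2   16.3    8.4   80.5] z [0.019 0.022 0.023]
dots 2523 [613. 242.] top [ 753.4 -178.7   84.1   34.4  -69.4] z [0.006 0.016 0.019]
dots 2671 [596. 345.] top [ 756.9 -261.9   52.9   26.7   51.8] z [0.007 0.02  0.034]
orange in tool: centre [ 0.0946  0.0002 -0.0077] x [0.081  0.1073]
orange in tool: centre [ 0.0018  0.0002 -0.0246] x [-0.0137  0.0144]
t 19.42 tcp [ 0.5137 -0.1595  0.1067] yaw 4.67 tilt 0.02 gap 0.0107 F [-0.3  0.2 -3.4]
turn wz 0.07; dp in turned frame [-0.0009  0.0009  0.0592]  dp in present frame [-0.0009  0.0009  0.0592]
```

>>> play_rows(steps=[{"claw": 255, "dp": [-0.001, 0.001, 0.012], "angular": [0, 0, 0]}, {"claw": 255, "dp": [0, 0, 0.015], "angular": [0, 0, 0]}, {"claw": 255, "dp": [0, 0, 0.014], "angular": [0, 0, 0]}, {"claw": 255, "dp": [0, 0, 0.008], "angular": [0, 0, 0]}, {"claw": 255, "dp": [0, 0, 0.004], "angular": [0, 0, 0]}, {"claw": 255, "dp": [0, 0, 0.002], "angular": [0, 0, 0]}, {"claw": 255, "dp": [0, 0, 0.002], "angular": [0, 0, 0]}, {"claw": 255, "dp": [0, 0, 0], "angular": [0, 0, 0]}])

```text
clock: 20.08
tcp_pos: [0.515, -0.1614, 0.05]
orientation: [0.0, 0.678, 0.735, 0.0]
wrist_force: [0.3, -0.0, -3.5]
finger_gap: 0.0113
```

```bash
python3 go.py .5147 -.1603 .0475 4.6
```

```text
t 20.08 tcp [ 0.515  -0.1614  0.05  ] yaw 4.60 tilt 0.04 gap 0.0113 F [ 0.3 -0.  -3.5]
turn wz 0.00; dp in turned frame [ 0.0011 -0.0002  0.0025]  dp in present frame [ 0.0011 -0.0002  0.0025]
```

>>> play_rows(steps=[{"claw": 255, "dp": [0, 0, 0.001], "angular": [0, 0, 0]}, {"claw": 255, "dp": [0, 0, 0.001], "angular": [0, 0, 0]}, {"claw": 255, "dp": [0, 0, 0.0005], "angular": [0, 0, 0]}, {"claw": 255, "dp": [0, 0, 0], "angular": [0, 0, 0]}, {"claw": 255, "dp": [0, 0, 0], "angular": [0, 0, 0]}, {"claw": 255, "dp": [0, 0, 0], "angular": [0, 0, 0]}, {"claw": 255, "dp": [0, 0, 0], "angular": [0, 0, 0]}, {"claw": 255, "dp": [0, 0, 0], "angular": [0, 0, 0]}])

```text
clock: 20.75
tcp_pos: [0.5153, -0.1616, 0.049]
orientation: [0.001, 0.678, 0.735, 0.0]
wrist_force: [-2.9, 1.5, 5.7]
finger_gap: 0.0111
```

Contact: the force went from -3.5 to +5.7 N. Releasing and rising.

>>> play_rows(steps=[{"claw": 0, "dp": [0, 0, 0], "angular": [0, 0, 0]}, {"claw": 0, "dp": [0, 0, 0], "angular": [0, 0, 0]}, {"claw": 0, "dp": [0, 0, 0], "angular": [0, 0, 0]}, {"claw": 0, "dp": [0, 0, 0], "angular": [0, 0, 0]}, {"claw": 0, "dp": [0, 0, 0], "angular": [0, 0, 0]}, {"claw": 0, "dp": [0, 0, 0], "angular": [0, 0, 0]}, {"claw": 0, "dp": [0, 0, 0], "angular": [0, 0, 0]}, {"claw": 0, "dp": [0, 0, 0], "angular": [0, 0, 0]}])

```text
clock: 21.42
tcp_pos: [0.5146, -0.1613, 0.0472]
orientation: [-0.0, 0.678, 0.735, 0.0]
wrist_force: [-0.5, -0.8, 0.1]
finger_gap: 0.0856
```

>>> play_rows(steps=[{"claw": 0, "dp": [0, 0, -0.015], "angular": [0, 0, 0]}, {"claw": 0, "dp": [0, 0, -0.02], "angular": [0, 0, 0]}, {"claw": 0, "dp": [0, 0, -0.03], "angular": [0, 0, 0]}, {"claw": 0, "dp": [0, 0, -0.03], "angular": [0, 0, 0]}, {"claw": 0, "dp": [0, 0, -0.015], "angular": [0, 0, 0]}, {"claw": 0, "dp": [0, 0, 0], "angular": [0, 0, 0]}, {"claw": 0, "dp": [0, 0, 0], "angular": [0, 0, 0]}, {"claw": 0, "dp": [0, 0, 0], "angular": [0, 0, 0]}])

```text
clock: 22.08
tcp_pos: [0.5141, -0.1611, 0.1563]
orientation: [-0.001, 0.678, 0.735, -0.0]
wrist_force: [-0.1, -0.8, -0.0]
finger_gap: 0.0857
```

```bash
cat > rel.py <<'E'
from m import *
report('wrist','pics/rel%d.png'%int(env.get_state()['clock']),60,['dots','orange','white','blue'])
E
python3 rel.py; python3 go.py .507 -.0646 .1 4.6
```

```text
white 2377 [316. 249.] top [ 518.3 -208.8   49.3   39.5  -85.4] z [0.039 0.044 0.046]
white 778 [265. 286.] top [ 473.3 -263.9   94.6   15.2  -76.8] z [0.021 0.022 0.023]
white 814 [369. 286.] top [ 572.3 -256.6   96.2   15.3   85.9] z [0.02  0.022 0.023]
blue 2783 [317. 141.] top [ 511.  -117.5   46.9   37.8  -85.4] z [0.043 0.045 0.046]
orange 548 [318.  71.] top [508.  -67.4  27.2   8.4 -85.5] z [0.056 0.057 0.058]
orange 527 [318. 208.] top [ 515.6 -161.6   28.4   10.2  -85.7] z [0.073 0.074 0.075]
dots 81 [278. 131.] top [ 479.  -113.2    7.8    7.3   47.6] z [0.026 0.027 0.028]
dots 79 [357. 131.] top [ 543.9 -107.9    7.4    7.3    4.6] z [0.026 0.027 0.028]
dots 83 [279. 146.] top [ 479.9 -125.     8.     7.5   48.5] z [0.025 0.027 0.028]
dots 74 [357. 146.] top [ 544.9 -119.7    8.     6.8    6.1] z [0.026 0.027 0.028]
dots 3339 [596. 220.] top [ 775.1 -170.5   88.8   80.7  -75.2] z [0.007 0.017 0.019]
dots 64 [282. 242.] top [ 486.7 -210.4    8.6    7.6   14.8] z [0.025 0.027 0.028]
dots 65 [354. 242.] top [ 551.8 -205.6    8.     7.8  -13. ] z [0.025 0.027 0.028]
dots 1769 [585. 299.] top [ 790.3 -250.2   83.1   10.8    7.1] z [0.007 0.02  0.033]
dots 314 [615. 352.] top [ 827.9 -302.1   24.6    3.6  -89.8] z [0.018 0.028 0.034]
dots 219 [513. 392.] top [ 750.2 -374.2   16.     2.3   88.6] z [0.006 0.013 0.025]
t 22.13 tcp [ 0.5138 -0.161   0.1559] yaw 4.59 tilt 0.14 gap 0.0856 F [-0.3 -0.6 -0.5]
turn wz -0.01; dp in turned frame [0.0965 0.0011 0.056 ]  dp in present frame [0.0965 0.0011 0.056 ]
```

On the apron the tray is at x = -106 mm and y = +0.7 mm in the tester frame, aligned, with both cases seated. Now the tab.

>>> play_rows(steps=[{"claw": 0, "dp": [0.02, 0, 0], "angular": [0, 0, 0]}, {"claw": 0, "dp": [0.026, 0.0005, 0], "angular": [0, 0, 0]}, {"claw": 0, "dp": [0.026, 0.0005, 0], "angular": [0, 0, 0]}, {"claw": 0, "dp": [0.025, 0.0005, 0.02], "angular": [0, 0, 0]}, {"claw": 0, "dp": [0, 0, 0.03], "angular": [0, 0, 0]}, {"claw": 0, "dp": [0, 0, 0], "angular": [0, 0, 0]}, {"claw": 0, "dp": [0, 0, 0], "angular": [0, 0, 0]}, {"claw": 0, "dp": [0, 0, 0], "angular": [0, 0, 0]}])

```text
clock: 22.8
tcp_pos: [0.5083, -0.0649, 0.1073]
orientation: [-0.0, 0.678, 0.735, -0.0]
wrist_force: [0.3, -0.2, 1.1]
finger_gap: 0.0854
```

```bash
python3 go.py .5077 -.064 .037 4.6
```

```text
t 22.80 tcp [ 0.5083 -0.0649  0.1073] yaw 4.56 tilt 0.06 gap 0.0854 F [ 0.3 -0.2  1.1]
turn wz -0.04; dp in turned frame [ 0.0009 -0.0004  0.0703]  dp in present frame [ 0.0009 -0.0004  0.0703]
```

>>> play_rows(steps=[{"claw": 0, "dp": [0.001, 0, 0.02], "angular": [0, 0, 0]}, {"claw": 0, "dp": [0, 0, 0.025], "angular": [0, 0, 0]}, {"claw": 0, "dp": [0, 0, 0.015], "angular": [0, 0, 0]}, {"claw": 0, "dp": [0, 0, 0.01], "angular": [0, 0, 0]}, {"claw": 0, "dp": [0, 0, 0], "angular": [0, 0, 0]}, {"claw": 0, "dp": [0, 0, 0], "angular": [0, 0, 0]}, {"claw": 0, "dp": [0, 0, 0], "angular": [0, 0, 0]}, {"claw": 0, "dp": [0, 0, 0], "angular": [0, 0, 0]}])

```text
clock: 23.47
tcp_pos: [0.5095, -0.0641, 0.0387]
orientation: [0.001, 0.678, 0.735, 0.001]
wrist_force: [-0.2, -0.2, 0.4]
finger_gap: 0.0854
```

```bash
python3 go.py .5077 -.064 .037 4.6
```

```text
t 23.47 tcp [ 0.5095 -0.0641  0.0387] yaw 4.58 tilt 0.15 gap 0.0854 F [-0.2 -0.2  0.4]
turn wz -0.02; dp in turned frame [ 0.0002 -0.0018  0.0017]  dp in present frame [ 0.0002 -0.0018  0.0017]
```

>>> play_rows(steps=[{"claw": 0, "dp": [0, -0.0015, 0], "angular": [0, 0, 0]}, {"claw": 255, "dp": [0, 0, 0], "angular": [0, 0, 0]}, {"claw": 255, "dp": [0, 0, 0], "angular": [0, 0, 0]}, {"claw": 255, "dp": [0, 0, 0], "angular": [0, 0, 0]}, {"claw": 255, "dp": [0, 0, 0], "angular": [0, 0, 0]}, {"claw": 255, "dp": [0, 0, 0], "angular": [0, 0, 0]}, {"claw": 255, "dp": [0, 0, 0], "angular": [0, 0, 0]}, {"claw": 255, "dp": [0, 0, 0], "angular": [0, 0, 0]}], force=30)

```text
clock: 24.13
tcp_pos: [0.507, -0.0636, 0.0374]
orientation: [0.0, 0.678, 0.735, 0.0]
wrist_force: [1.3, 0.2, 0.3]
finger_gap: 0.0094
```

>>> play_rows(steps=[{"claw": 255, "dp": [0, 0, 0], "angular": [0, 0, 0]}, {"claw": 255, "dp": [0, 0, 0], "angular": [0, 0, 0]}, {"claw": 255, "dp": [0, 0, 0], "angular": [0, 0, 0]}, {"claw": 255, "dp": [0, 0, 0], "angular": [0, 0, 0]}, {"claw": 255, "dp": [0, 0, 0], "angular": [0, 0, 0]}, {"claw": 255, "dp": [0, 0, 0], "angular": [0, 0, 0]}, {"claw": 255, "dp": [0, 0, 0], "angular": [0, 0, 0]}, {"claw": 255, "dp": [0, 0, 0], "angular": [0, 0, 0]}])

```text
clock: 24.8
tcp_pos: [0.507, -0.0636, 0.0373]
orientation: [0.0, 0.678, 0.735, 0.0]
wrist_force: [0.7, 1.8, 0.9]
finger_gap: 0.0091
```

```bash
python3 go.py .5161 -.170 .039 4.6;python3 tray.py|grep -E "orange|blue"
```

```text
t 24.80 tcp [ 0.507  -0.0636  0.0373] yaw 4.60 tilt 0.03 gap 0.0091 F [0.7 1.8 0.9]
turn wz 0.00; dp in turned frame [-0.1068  0.0006 -0.0017]  dp in present frame [-0.1068  0.0006 -0.0017]
blue 988 [317. 337.] top [ 510.5 -100.    17.9   14.2    2.1] z [0.041 0.044 0.046]
orange 1993 [316. 276.] top [507.3 -66.6  27.9   9.5 -85.1] z [0.024 0.056 0.058]
orange in tool: centre [-0.0016  0.0002 -0.0193] x [-0.0159  0.0106]
```

>>> play_rows(steps=[{"claw": 255, "dp": [-0.003, 0, 0], "angular": [0, 0, 0]}, {"claw": 255, "dp": [-0.006, 0, 0], "angular": [0, 0, 0]}, {"claw": 255, "dp": [-0.008, 0, 0], "angular": [0, 0, 0]}, {"claw": 255, "dp": [-0.008, 0, 0], "angular": [0, 0, 0]}, {"claw": 255, "dp": [-0.008, 0, 0], "angular": [0, 0, 0]}, {"claw": 255, "dp": [-0.008, 0, 0], "angular": [0, 0, 0]}, {"claw": 255, "dp": [-0.006, 0, 0], "angular": [0, 0, 0]}, {"claw": 255, "dp": [-0.003, 0, 0], "angular": [0, 0, 0]}])

```text
clock: 25.52
tcp_pos: [0.5109, -0.1144, 0.0373]
orientation: [-0.0, 0.679, 0.735, 0.0]
wrist_force: [0.0, 6.4, 5.8]
finger_gap: 0.0093
```

>>> play_rows(steps=[{"claw": 255, "dp": [-0.003, 0, 0], "angular": [0, 0, 0]}, {"claw": 255, "dp": [-0.006, 0, 0], "angular": [0, 0, 0]}, {"claw": 255, "dp": [-0.008, 0, 0], "angular": [0, 0, 0]}, {"claw": 255, "dp": [-0.008, 0, 0], "angular": [0, 0, 0]}, {"claw": 255, "dp": [-0.008, 0, 0], "angular": [0, 0, 0]}, {"claw": 255, "dp": [-0.006, 0, 0], "angular": [0, 0, 0]}, {"claw": 255, "dp": [-0.004, 0, 0], "angular": [0, 0, 0]}, {"claw": 255, "dp": [0, 0, 0], "angular": [0, 0, 0]}])

```text
clock: 26.18
tcp_pos: [0.514, -0.1569, 0.0373]
orientation: [-0.0, 0.679, 0.735, 0.0]
wrist_force: [-1.0, 3.3, 5.7]
finger_gap: 0.0093
```

```bash
python3 go.py .5161 -.170 .037 4.6;python3 tray.py|grep -E "orange|blue"
```

```text
t 26.18 tcp [ 0.514  -0.1569  0.0373] yaw 4.54 tilt 0.03 gap 0.0093 F [-1.   3.3  5.7]
turn wz -0.06; dp in turned frame [-0.0132  0.001   0.0003]  dp in present frame [-0.0132  0.001   0.0003]
blue 993 [317. 337.] top [ 517.  -193.6   18.1   14.7    8.1] z [0.041 0.044 0.046]
orange 1311 [316. 291.] top [ 514.4 -160.3   28.2    9.5  -85. ] z [0.056 0.057 0.058]
orange in tool: centre [-0.0022  0.0002 -0.0195] x [-0.0159  0.0103]
```

>>> play_rows(steps=[{"claw": 255, "dp": [-0.002, 0, 0], "angular": [0, 0, 0]}, {"claw": 255, "dp": [-0.002, 0, 0], "angular": [0, 0, 0]}, {"claw": 255, "dp": [-0.002, 0, 0], "angular": [0, 0, 0]}, {"claw": 255, "dp": [-0.002, 0, 0], "angular": [0, 0, 0]}, {"claw": 255, "dp": [-0.002, 0, 0], "angular": [0, 0, 0]}, {"claw": 255, "dp": [-0.001, 0, 0], "angular": [0, 0, 0]}, {"claw": 255, "dp": [0, 0, 0], "angular": [0, 0, 0]}, {"claw": 255, "dp": [0, 0, 0], "angular": [0, 0, 0]}])

```text
clock: 26.9
tcp_pos: [0.5147, -0.1669, 0.0373]
orientation: [-0.001, 0.678, 0.735, 0.0]
wrist_force: [-1.0, 5.9, 6.1]
finger_gap: 0.0095
```

>>> play_rows(steps=[{"claw": 255, "dp": [-0.001, 0, 0], "angular": [0, 0, 0]}, {"claw": 255, "dp": [0, 0, 0], "angular": [0, 0, 0]}, {"claw": 255, "dp": [0, 0, 0], "angular": [0, 0, 0]}, {"claw": 255, "dp": [0, 0, 0], "angular": [0, 0, 0]}, {"claw": 255, "dp": [0, 0, 0], "angular": [0, 0, 0]}, {"claw": 255, "dp": [0, 0, 0], "angular": [0, 0, 0]}, {"claw": 255, "dp": [0, 0, 0], "angular": [0, 0, 0]}, {"claw": 255, "dp": [0, 0, 0], "angular": [0, 0, 0]}])

```text
clock: 27.57
tcp_pos: [0.5147, -0.1678, 0.0373]
orientation: [-0.001, 0.678, 0.735, 0.0]
wrist_force: [-0.8, 6.3, 6.0]
finger_gap: 0.0096
```

>>> play_rows(steps=[{"claw": 255, "dp": [-0.001, 0, 0], "angular": [0, 0, 0]}, {"claw": 255, "dp": [0, 0, 0], "angular": [0, 0, 0]}, {"claw": 255, "dp": [-0.001, 0, 0], "angular": [0, 0, 0]}, {"claw": 255, "dp": [0, 0, 0], "angular": [0, 0, 0]}, {"claw": 255, "dp": [0, 0, 0], "angular": [0, 0, 0]}, {"claw": 255, "dp": [0, 0, 0], "angular": [0, 0, 0]}, {"claw": 255, "dp": [0, 0, 0], "angular": [0, 0, 0]}, {"claw": 255, "dp": [0, 0, 0], "angular": [0, 0, 0]}])

```text
clock: 28.23
tcp_pos: [0.5148, -0.1691, 0.0373]
orientation: [-0.001, 0.678, 0.735, 0.001]
wrist_force: [-0.5, 8.8, 7.4]
finger_gap: 0.0096
```

>>> play_rows(steps=[{"claw": 255, "dp": [-0.001, 0, 0], "angular": [0, 0, 0]}, {"claw": 255, "dp": [0, 0, 0], "angular": [0, 0, 0]}, {"claw": 255, "dp": [-0.001, 0, 0], "angular": [0, 0, 0]}, {"claw": 255, "dp": [0, 0, 0], "angular": [0, 0, 0]}, {"claw": 255, "dp": [0, 0, 0], "angular": [0, 0, 0]}, {"claw": 255, "dp": [0, 0, 0], "angular": [0, 0, 0]}, {"claw": 255, "dp": [0, 0, 0], "angular": [0, 0, 0]}, {"claw": 255, "dp": [0, 0, 0], "angular": [0, 0, 0]}])

```text
clock: 28.9
tcp_pos: [0.5148, -0.1691, 0.0373]
orientation: [-0.002, 0.678, 0.735, 0.002]
wrist_force: [-0.3, 14.6, 9.5]
finger_gap: 0.0092
```

It's stalled against the stops, with the force rising to about 15 N. Unloading, releasing and backing off.

>>> play_rows(steps=[{"claw": 255, "dp": [0.001, 0, 0], "angular": [0, 0, 0]}, {"claw": 255, "dp": [0, 0, 0], "angular": [0, 0, 0]}, {"claw": 0, "dp": [0, 0, 0], "angular": [0, 0, 0]}, {"claw": 0, "dp": [0, 0, 0], "angular": [0, 0, 0]}, {"claw": 0, "dp": [0, 0, 0], "angular": [0, 0, 0]}, {"claw": 0, "dp": [0, 0, 0], "angular": [0, 0, 0]}, {"claw": 0, "dp": [0, 0, 0], "angular": [0, 0, 0]}, {"claw": 0, "dp": [0, 0, 0], "angular": [0, 0, 0]}])

```text
clock: 29.57
tcp_pos: [0.5154, -0.1717, 0.0371]
orientation: [0.0, 0.678, 0.735, -0.0]
wrist_force: [-0.4, -0.3, -0.6]
finger_gap: 0.0807
```

>>> play_rows(steps=[{"claw": 0, "dp": [0, 0, -0.015], "angular": [0, 0, 0]}, {"claw": 0, "dp": [0, 0, -0.025], "angular": [0, 0, 0]}, {"claw": 0, "dp": [0, 0, -0.03], "angular": [0, 0, 0]}, {"claw": 0, "dp": [0, 0, -0.04], "angular": [0, 0, 0]}, {"claw": 0, "dp": [0, 0, -0.04], "angular": [0, 0, 0]}, {"claw": 0, "dp": [0, 0, -0.04], "angular": [0, 0, 0]}, {"claw": 0, "dp": [0, 0, -0.02], "angular": [0, 0, 0]}, {"claw": 0, "dp": [0, 0, 0], "angular": [0, 0, 0]}])

```text
clock: 30.23
tcp_pos: [0.5179, -0.1728, 0.2533]
orientation: [0.005, 0.678, 0.735, 0.001]
wrist_force: [1.0, 0.6, 0.9]
finger_gap: 0.0854
```

>>> play_rows(steps=[{"claw": 0, "dp": [-0.03, 0, 0], "angular": [0, 0, 0]}, {"claw": 0, "dp": [-0.035, 0, 0], "angular": [0, 0, 0]}, {"claw": 0, "dp": [-0.035, 0, 0], "angular": [0, 0, 0]}, {"claw": 0, "dp": [-0.03, 0, 0], "angular": [0, 0, 0]}, {"claw": 0, "dp": [0, 0, 0], "angular": [0, 0, 0]}, {"claw": 0, "dp": [0, 0, 0], "angular": [0, 0, 0]}, {"claw": 0, "dp": [0, 0, 0], "angular": [0, 0, 0]}, {"claw": 0, "dp": [0, 0, 0], "angular": [0, 0, 0]}])

```text
clock: 30.9
tcp_pos: [0.5255, -0.2997, 0.2468]
orientation: [-0.001, 0.678, 0.735, 0.0]
wrist_force: [-0.3, -0.5, -0.0]
finger_gap: 0.0854
```

```bash
python3 rel.py; python3 go.py .52 -.3 .25 4.6; ls pics
```

```text
white 340 [268. 112.] top [ 468.6 -241.    47.1    8.8  -68. ] z [0.021 0.022 0.023]
white 347 [365. 112.] top [ 573.6 -232.8   47.4    8.7   76.8] z [0.02  0.022 0.023]
white 306 [277. 195.] top [ 482.1 -334.5   51.9    8.8  -85.7] z [0.021 0.022 0.023]
white 1180 [315. 190.] top [ 526.4 -319.6   39.7   38.7  -86.3] z [0.041 0.045 0.046]
white 323 [356. 196.] top [ 575.1 -327.8   53.5    9.   -85.5] z [0.021 0.022 0.023]
blue 790 [318.  89.] top [ 518.2 -218.9   37.9   36.3  -85.2] z [0.043 0.045 0.046]
blue 65 [301. 119.] top [ 504.5 -243.3   14.1    6.7  -54.5] z [0.042 0.044 0.045]
orange 275 [316.  42.] top [ 515.3 -173.    26.5    7.5  -85.4] z [0.056 0.057 0.058]
dots 3017 [564.  66.] top [ 779.4 -169.8   88.8   88.4   19.8] z [0.007 0.017 0.019]
dots 48 [285.  92.] top [ 486.4 -218.8    7.5    7.2   50.5] z [0.025 0.027 0.028]
dots 48 [347.  92.] top [ 551.  -213.5    7.5    7.1    5.6] z [0.025 0.027 0.028]
dots 50 [286. 104.] top [ 487.1 -229.9    7.7    7.2    4.6] z [0.026 0.027 0.028]
dots 43 [346. 104.] top [ 552.2 -225.2    7.5    6.2    4.9] z [0.026 0.027 0.028]
dots
[... 738 characters left out ...]
0.02  0.034]
dots 21 [605. 231.] top [ 898.3 -352.8   11.4    3.7   83.7] z [0.005 0.006 0.007]
dots 1199 [615. 250.] top [ 900.2 -374.4   66.9   31.3   56.5] z [0.006 0.022 0.034]
dots 31 [523. 286.] top [ 815.1 -438.7   15.9    8.3   57.4] z [0.005 0.005 0.007]
dots 718 [533. 299.] top [ 819.2 -448.9   60.6   24.4   51.5] z [0.006 0.02  0.033]
dots 905 [594. 305.] top [ 899.4 -450.    60.3   30.    52.6] z [0.006 0.023 0.034]
t 30.95 tcp [ 0.5257 -0.2996  0.2471] yaw 4.67 tilt 0.05 gap 0.0854 F [ 0.6 -0.5  0.3]
turn wz 0.07; dp in turned frame [ 0.0001 -0.0057 -0.0029]  dp in present frame [ 0.0001 -0.0057 -0.0029]
rel22.png
rel30.png
scene0.png
side0.png
w1.png
w2.png
w3.png
w4.png
w5.png
```

View pics/rel30.png

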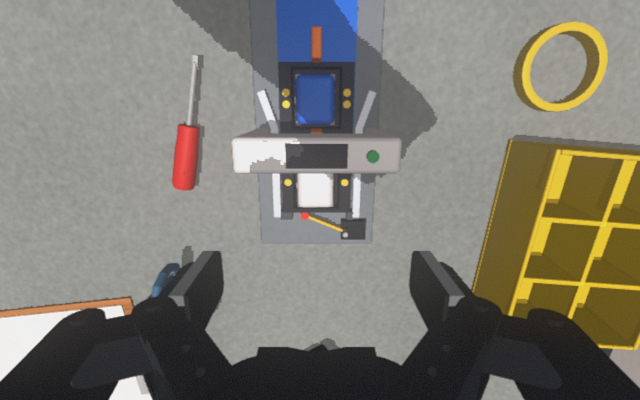

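The tray is home: its nose is at the stops near row 212, the lever is swung at (325,224), white is at (315,190) and blue at (316,97). Handing in.

```bash
python3 -c "
from workcell import env
print(env.hand_in(), env.get_state()['clock'])"
```

```text
the job is handed in; nothing more can be done
the job is handed in; nothing more can be done
```

The job is done and handed in at about 31 s of the 64 s allowed. White is in pocket one and blue in pocket two. I carried the loaded tray level to the apron and released it, then pushed it home by its tab and let go.

- **Tray:** the last wrist picture puts its middle 0.4 mm short of home and 0.7 mm to the side, aligned to well under 1°. Pushing stalled at the stops with the force rising to about 15 N.
- **Lever:** it has turned about 23.5° (0.41 rad) from its free direction, which I worked out from the given geometry.
- **Cases:** both tops sit at 45 mm, which is right for lying on the pocket floors. The arch partly hid them in the last view; before the slide both were fully in view and within about 2 mm of the pocket centres.
- **Arm:** clear of everything, gripper open.
- **Left alone:** the arm did not go near the yellow case, phone or screwdriver, and I did not re-measure them at the end. The screwdriver was in the last picture and looked undisturbed.
- **Disagreements:** the fixed cameras differed from each other by up to about 9 mm, so I used wrist-camera positions for every grasp. After the return to the handle, the arm's position read up to about 4 mm off before it settled; I corrected that before gripping.

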